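Put the washed dough roller machine back together

TASK

Put the washed dough machine back in order: fit every loose roller into a bay of the roller bed, one end pressed against the bay's spring and the other rolled down until it sits home under the retaining lip. Only when all the rollers are in, turn the locking knob until its pointer faces the white mark. Also stand the two round press plates from the draining caddy upright between the tines of the rack (before or after), and leave the other things on the counter where they are.

Things in the scene. Friction and masses are not known exactly. Their poses are not given: they have to be found in the camera images.
- roller_bed: Bed of the dough roller machine: fixed aluminium plate 262 x 236 x 12 mm with three bays 72 mm apart in its y, each for one roller along the bed's x. Origin on the counter under the middle bay's centre; x away from the robot (yaw within 0.2 rad), z up. Each bay has a spring plunger at its -x end (housings 62 mm high at x = -111 to -85 mm) and a post with a retaining lip at its +x end.
- lock_knob (a joint): Angle of the locking knob about its upright axis, rad, growing anticlockwise seen from above; 0 when its pointer faces the white mark. Turns stiffly (0.06 N m) between -0.7 and 1.7 and stays where it is left; starts 0.7 to 1.4.
- knob_grip (a point): On the locking knob's axis, 118 mm along the bed's x, 82 mm above the counter. The grip is a black bar 48 mm long, 14 mm thick, 34 mm tall (top 94 mm up) on a disc whose top is 60 mm up. Turns with the knob: own x along the bar, pointer (white-tipped end) towards own -x. The white mark lies on the housing between knob and rollers: the pointer faces it when it points along the bed's -x.
- rack: Fixed steel plate rack, base 150 x 100 mm. Origin on the counter under its middle, z up, yaw within 0.25 rad. Seven pairs of upright tines (7 mm thick, tops 65 mm up, at y = -34 and 34 mm) at x = -60, -40 .. 60 mm make six 13 mm gaps at x = -50, -30 .. 50 mm. A plate stands in a gap, axis along the rack's x, on two bars (tops 20 mm up, inner edges at y = -30 and 30 mm).
- rack_mid (a point): Middle of the rack at the height of a standing plate's centre, 66 mm above the counter; axes as rack.
- caddy: A fixed grey draining caddy, 136 x 132 mm, side walls 50 mm high, two leaning walls across it 67 mm high, 64 mm apart. Origin on the counter under its middle; x away from the robot (yaw within 0.25 rad), z up.
- lip1 (a point): Lower inner edge of the retaining lip of the middle bay (all alike): 60 mm along +x and 10 mm above the bay's point; the lip is 6 mm thick and reaches 6 mm back to the post's face at x = 66 mm. To get in, tilt the roller about 15 degrees with this end up and above the lip, push its -x end on the plunger (about 14 mm) until this end clears the lip, swing it down level and let it forward under the lip.
- plunger1 (a point): Centre of the face of the spring plunger of the middle bay (all alike): a steel disc 23 mm in diameter on a coil spring at the -x end (nearer the robot), 45 mm up. Free, its face is 60 mm from the bay's point; it gives up to 21 mm towards -x at 0.4 N per mm.
- bay0 (a point): Bay at bed y = -72 mm: middle of the axis of a properly fitted roller, 45 mm above the counter; axes as roller_bed. Fitted, the journal ends are at x = -66 and +66 mm from here, the spring 6 mm pressed, the +x end under the lip. Journals rest in 90-degree V blocks at x = 46 to 58 and -59 to -54 mm (V edges 4 mm above the axis, 30 mm apart), which centre it. 33 mm free below the axis between them.
- bay1 (a point): Middle bay: middle of the axis of a properly fitted roller, 45 mm above the counter; axes as roller_bed. Fitted, the journal ends are at x = -66 and +66 mm from here, the spring 6 mm pressed, the +x end under the lip. Journals rest in 90-degree V blocks at x = 46 to 58 and -59 to -54 mm (V edges 4 mm above the axis, 30 mm apart), which centre it. 33 mm free below the axis between them.
- bay2 (a point): Bay at bed y = +72 mm: middle of the axis of a properly fitted roller, 45 mm above the counter; axes as roller_bed. Fitted, the journal ends are at x = -66 and +66 mm from here, the spring 6 mm pressed, the +x end under the lip. Journals rest in 90-degree V blocks at x = 46 to 58 and -59 to -54 mm (V edges 4 mm above the axis, 30 mm apart), which centre it. 33 mm free below the axis between them.
- roller0: A dough roller: white plastic eight-sided barrel 40 mm across flats, 80 mm long, with a steel journal 16 mm in diameter sticking out 26 mm at both ends (132 mm over all, 170 g, ends alike). Origin at its middle, own x along its axis. Starts lying on the counter (axis 20 mm up). Two or three alike are present; None if absent.
- roller1: A dough roller: white plastic eight-sided barrel 40 mm across flats, 80 mm long, with a steel journal 16 mm in diameter sticking out 26 mm at both ends (132 mm over all, 170 g, ends alike). Origin at its middle, own x along its axis. Starts lying on the counter (axis 20 mm up). Two or three alike are present; None if absent.
- roller2: A dough roller: white plastic eight-sided barrel 40 mm across flats, 80 mm long, with a steel journal 16 mm in diameter sticking out 26 mm at both ends (132 mm over all, 170 g, ends alike). Origin at its middle, own x along its axis. Starts lying on the counter (axis 20 mm up). Two or three alike are present; None if absent.
- plate0: A round flat aluminium dough-press plate, 110 mm in diameter, 9 mm thick, 220 g. Origin at its centre, own z along its axis (square to its faces). Starts in the caddy leaning 23 degrees from upright, top towards the robot (the caddy's -x), back on a wall, foot against a stop; the rim above the caddy is free to be pinched. The other plate is alike.
- plate1: A round flat aluminium dough-press plate, 110 mm in diameter, 9 mm thick, 220 g. Origin at its centre, own z along its axis (square to its faces). Starts in the caddy leaning 23 degrees from upright, top towards the robot (the caddy's -x), back on a wall, foot against a stop; the rim above the caddy is free to be pinched. The other plate is alike.
- bowl: Steel bowl, 140 mm wide, 60 mm high; origin under its centre. A bystander, to be left where it is.
- jar: Clear jar, 56 mm wide, 100 mm high; origin under its centre. A bystander, to be left where it is.
- cup: Steel cup, 72 mm wide, 80 mm high; origin under its centre. A bystander, to be left where it is.
- scraper: White plastic bench scraper, 80 x 110 x 5 mm, lying flat; origin under its centre. A bystander, to be left where it is.
- oil: Amber oil bottle, 64 mm wide, 200 mm high; origin under its centre. A bystander, to be left where it is.
- tin: Tin, 74 mm wide, 100 mm high; origin under its centre. A bystander, to be left where it is.
- dock_tool: Wooden press block, 80 x 50 x 32 mm; origin under its centre. A bystander, to be left where it is.

How it is judged:
On the way, in this order (a step that is already met when the one before it is completed fails the run):
1. all rollers present are fitted in bays, under the lips (((distance between roller0 and bay0 below 0.005 m and x of roller0 in the frame of bay0 above -0.0035 m and angle between the x axis of roller0 and the x axis of roller_bed, either way round below 0.06 rad) or (distance between roller0 and bay1 below 0.005 m and x of roller0 in the frame of bay1 above -0.0035 m and angle between the x axis of roller0 and the x axis of roller_bed, either way round below 0.06 rad) or (distance between roller0 and bay2 below 0.005 m and x of roller0 in the frame of bay2 above -0.0035 m and angle between the x axis of roller0 and the x axis of roller_bed, either way round below 0.06 rad)) and ((distance between roller1 and bay0 below 0.005 m and x of roller1 in the frame of bay0 above -0.0035 m and angle between the x axis of roller1 and the x axis of roller_bed, either way round below 0.06 rad) or (distance between roller1 and bay1 below 0.005 m and x of roller1 in the frame of bay1 above -0.0035 m and angle between the x axis of roller1 and the x axis of roller_bed, either way round below 0.06 rad) or (distance between roller1 and bay2 below 0.005 m and x of roller1 in the frame of bay2 above -0.0035 m and angle between the x axis of roller1 and the x axis of roller_bed, either way round below 0.06 rad)) and ((distance between roller2 and bay0 below 0.005 m and x of roller2 in the frame of bay0 above -0.0035 m and angle between the x axis of roller2 and the x axis of roller_bed, either way round below 0.06 rad) or (distance between roller2 and bay1 below 0.005 m and x of roller2 in the frame of bay1 above -0.0035 m and angle between the x axis of roller2 and the x axis of roller_bed, either way round below 0.06 rad) or (distance between roller2 and bay2 below 0.005 m and x of roller2 in the frame of bay2 above -0.0035 m and angle between the x axis of roller2 and the x axis of roller_bed, either way round below 0.06 rad))), for 0.2 s.
2. then the locking knob's pointer faces the mark (value of joint lock_knob between -0.14 and 0.14 rad), for 0.2 s.
At the end, for the whole second after the job is handed in: Each roller within 5 mm of a bay point, at most 3.5 mm short of the post, axis within 0.06 rad of the bed's x; knob within 0.14 rad of the mark; both plates in rack gaps: axis within 0.2 rad of the rack's x, centre within 60, 8, 5 mm (x, y, z) of rack_mid; all at rest (all of step 1 and all of step 2 and x of plate0 in the frame of rack_mid between -0.06 and 0.06 m and y of plate0 in the frame of rack_mid between -0.008 and 0.008 m and z of plate0 in the frame of rack_mid between -0.005 and 0.005 m and angle between the z axis of each of plate0, plate1 and the x axis of rack, either way round below 0.2 rad and linear speed of each of plate0, plate1, roller0, roller1, roller2 below 0.03 m/s and x of plate1 in the frame of rack_mid between -0.06 and 0.06 m and y of plate1 in the frame of rack_mid between -0.008 and 0.008 m and z of plate1 in the frame of rack_mid between -0.005 and 0.005 m); the robot touches nothing.
It fails at once if a bystander is moved more than 5 cm (distance of any of bowl, jar, cup, scraper, oil, tin, dock_tool from where it was at the start of the episode above 0.05 m).
Of roller0, roller1, roller2 only 2 to 3 are there at a start; the rules pass over those that are not, and their reading is None.
At some moment in a run one of roller0, roller1, roller2 may be knocked a few centimetres aside while the robot is not near it.
It also fails if it takes over 210 s, if anything falls off the work surface, if the arm or the gripper's body presses on something with over 40 N, if the wrist force passes 120 N, or if a joint passes its speed limit or range.

ROBOT

A 6-joint arm with a two-finger parallel gripper is mounted at the origin on the work surface. World frame = base frame: x ahead of the robot, y to its left, z up, the work surface at z = 0. Lengths are in m, angles in rad, forces in N, time in s.
With the tool pointing down it reaches from about 0.35 to 0.725 m from the base axis. Payload 4.3 kg.
Tool frame: the origin (TCP) lies at the very end of the fingers, on their centre line; the grasp point (between the pads) lies 19 mm behind it (arm.pinch_z is the distance from the TCP to the grasp point, in m); z points along the fingers, y is the line along which they close (so a half turn about z gives the same grasp; the last joint's range is limited). The gripper opens to 85 mm and grips with 20 to 120 N. Pads are 22 mm wide; open, the fingers measure 114 mm over their backs; the gripper's body (76 mm by 85 mm) begins 54 mm behind the grasp point. The pads swing forward as they close: fully open they stand 13 mm farther back than shut.
Start: joints at [-1.307, 0.377, 0.081, 1.274, 0, 1.46], TCP at [0.21, -0.535, 0.231] pointing down, gripper open.
Joint ranges: [-2.72, 2.72], [-0.84, 1.66], [-1.02, 1.22], [-1.77, 2.12], [-1.37, 1.28], [-3.14, 3.14]. Speed limits (rad/s): [2.57, 2.57, 3.14, 3.14, 3.14, 3.14].

INTERFACE

Orientations are given as [roll, pitch, yaw] about the fixed x, y, z axes, in that order (R = Rz(yaw) Ry(pitch) Rx(roll)).
In Python, from plant import monitor, camera, hand_in, arm gives the robot as it stands.
- The arm moves only by the tool send_rows, never from a script. Its argument "motion" is one flat list of numbers, 6 for each row, row after row: the shift along the tool's x, y, z each as a share of 0.1 m, from -1 to 1, then the turn, a rotation vector about the tool's x, y, z each as a share of pi/2 rad, from -1 to 1. In form: [dx, dy, dz, ax, ay, az, dx, dy, dz, ax, ay, az, ...]. A call has 1 to 20 rows; each row is the pose to reach, as a shift and turn from the pose commanded when the call began, along the tool's axes at that moment; what a row does not reach only later rows make up. A row lasts 1/12 s, in which the tool goes at most 41.7 mm and 7.16 degrees, less where a joint would pass 70% of its speed; a pose out of reach is approached as far as the arm can. A call with a number of a shift or a turn outside -1 to 1 is refused whole. A call with a gripper value outside its range is refused whole. "fingers" is the closure, from 0 (fully open) to 1 (shut), set as the call begins (left out, the last holds). The fingers move at their own pace and stop on an object; "force" is the grip in N (left out, the last holds). Time passes only in rows, so rows that repeat a pose let the fingers close. It gives the time, the measured TCP pose, the force, the opening and the grip force at its end, in the units of the state.
- monitor.observe(): the state, without advancing time (a new reading comes with each control period).
- camera(name): name is "scene" or "top" or "wrist"; returns a dict with "color" (400x640x3 uint8, red, green, blue), "range_z" (400x640 float32, m along the optical axis (not along the pixel's ray), 0 where there is no reading), "K" (3x3 intrinsics, pixels), "R" (3x3) and "t" (3): a world point X has camera coordinates R X + t. Camera axes: x right, y down, z forward; pixel columns grow to the right and rows downward; lengths in m; the calibration is good to about 2 mm. The wrist camera is an equidistant fisheye: a pixel r from the principal point sees the ray r / f radians off the axis. A picture is of the moment at which its call begins.
- hand_in(): hands the job in; it is judged then, once.
The state is a dict: "time": time; "qpos": joint angles; "qd": joint speeds; "effort": joint torques, N m; "tool_pos": TCP position; "eef_rot": TCP orientation; "wrist_force": force on the tool from outside, world axes, zero at the start; "wrist_torque": the same for the moment, N m; "opening": finger opening in m; "finger_force": force on a finger pad.
Only numpy, scipy, OpenCV 4.12 (cv2) and the standard library are available. Lean on these libraries where they do the work, as an engineer would, in place of code of your own. Each camera call takes 0.05 s, during which the arm holds its last target. There are 200 camera calls.

## Working session

There is one attempt and no reset: what is moved stays moved. The work goes in short steps, Python scripts to look and compute and a tool call to move; the robot and the scene stay as the last step left them, time stands still between calls to the robot, and variables do not carry over. Pictures are saved under pics/ and viewed, at most 14 in all, crops included, and the job is handed in when it is done.

Besides the shell and the picture viewer there is one more tool, called after "Emit:" as a command line: name --argument value ..., lists and objects as JSON in quotes. send_rows: Moves the arm, as the interface text tells. Shift numbers are shares of 0.1 m and turn numbers shares of pi/2 rad, none past 1 either way. Its arguments: {"type":"object","properties":{"motion":{"type":"array","items":{"type":"number","minimum":-1,"maximum":1}},"fingers":{"type":"number"},"force":{"type":"number"}},"required":["motion"]}

```bash
ls; mkdir -p pics; python3 - <<'E'
from plant import monitor,camera,arm
import cv2,numpy as np
print(monitor.observe()); print([a for a in dir(arm) if a[0]!='_'])
for n in ("scene","top"):
    c=camera(n); cv2.imwrite(f"pics/{n}0.png",cv2.cvtColor(c["color"],cv2.COLOR_RGB2BGR)); np.savez(f"{n}0.npz",**c)
    print(n,c["K"].round(1).tolist(),c["R"].round(3).tolist(),c["t"].round(3).tolist(),(c["range_z"]>0).mean())
E
```

```text
pics
{'time': 0.0, 'qpos': array([-1.30731598e+00,  3.78111399e-01,  7.95751227e-02,  1.27441609e+00,
       -1.24361823e-06,  1.46053680e+00]), 'qd': array([-7.53157723e-04, -1.09207054e-05,  7.68258558e-05, -2.81727625e-04,
        6.96702949e-04, -9.94443319e-04]), 'effort': array([-2.26405464e-04, -4.63608062e+01,  2.69873321e+01,  2.07924354e-02,
       -5.01041018e-05, -1.29368047e-05]), 'tool_pos': array([ 0.20977844, -0.53462594,  0.23031365]), 'eef_rot': array([-3.13944957e+00, -2.36006282e-04,  3.73739624e-01]), 'wrist_force': array([ 0.15195815, -0.70216087, -0.52492701]), 'wrist_torque': array([ 0.00936998, -0.00264255,  0.0130635 ]), 'finger_force': 0.0, 'opening': 0.08557129156018481}
['IKError', 'pinch_z']
scene [[505.1, 0.0, 321.5], [0.0, 505.1, 204.6], [0.0, 0.0, 1.0]] [[0.541, 0.841, 0.006], [0.531, -0.335, -0.778], [-0.652, 0.424, -0.628]] [-0.33, -0.224, 1.776] 0.99566796875
top [[375.2, 0.0, 324.5], [0.0, 375.2, 202.1], [0.0, 0.0, 1.0]] [[0.003, -1.0, 0.012], [-0.996, -0.004, -0.091], [0.091, -0.011, -0.996]] [0.007, 0.564, 1.193] 0.99588671875
```

View pics/top0.png

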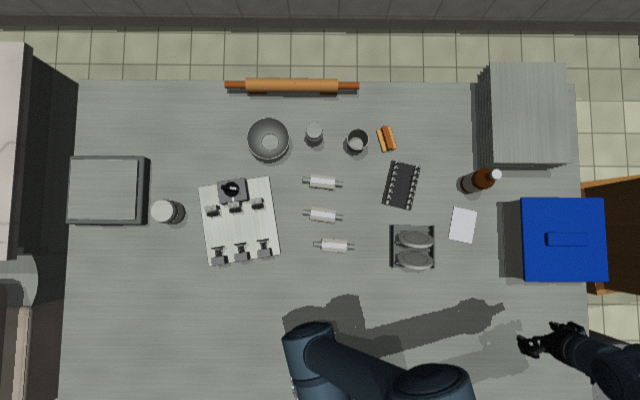

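View pics/scene0.png

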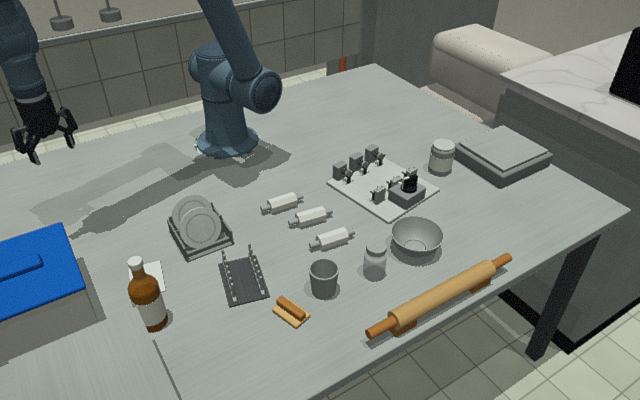

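Top view: bed near (240,222) with the knob at (232,188), rollers at (322,182), (322,215) and (333,246), caddy at (412,247), rack at (401,185). The scene view confirms three rollers.

```bash
cat > h.py <<'E'
import numpy as np,cv2
from scipy.spatial.transform import Rotation as Rt
def cloud(c,fish=False):
    K,z=c["K"],c["range_z"]; v,u=np.mgrid[:400,:640]
    x=(u-K[0,2])/K[0,0]; y=(v-K[1,2])/K[1,1]
    if fish:
        th=np.hypot(x,y); s=np.where(th>1e-9,np.tan(np.minimum(th,1.5))/np.maximum(th,1e-9),1); x,y=x*s,y*s
    P=np.stack([x*z,y*z,z],-1)
    W=(P-c["t"])@c["R"]; W[z<=0]=np.nan
    return W
def rect(pts):
    return cv2.minAreaRect(np.float32(pts*1000))
def pca(P):
    m=P.mean(0); w,V=np.linalg.eigh(np.cov((P-m).T)); return m,V[:,-1],np.sqrt(w)
def rolls(W,c):
    "rollers: z 12-45mm blobs on the counter"
    Z=W[...,2]; m=((Z>.012)&(Z<.05)).astype(np.uint8)
    n,L,st,ce=cv2.connectedComponentsWithStats(m)
    for i in range(1,n):
        if st[i,4]<60: continue
        P=W[L==i]; r=rect(P[:,:2]); print(st[i,4],ce[i].round(),P.mean(0).round(3),[np.round(a,1) for a in r], round(P[:,2].max(),3), round(P[:,2].min(),3))
def tool(s): return s["tool_pos"],Rt.from_euler("xyz",s["eef_rot"]).as_matrix()
def rel(s,p,R):
    "row numbers to reach TCP p, rotation R from state s"
    q,Q=tool(s); return np.r_[Q.T@(np.array(p)-q)/.1, Rt.from_matrix(Q.T@R).as_rotvec()/(np.pi/2)].round(3)
E
python3 - <<'E'
from h import *
c=dict(np.load("top0.npz")); W=cloud(c); Z=W[...,2]
print(np.nanmedian(Z[300:310,150:200]))
rolls(W,c)
m=(Z>.008)&(Z<.016); m[:,:190]=0; m[:,290:]=0; m[:165]=0; m[275:]=0
print("bed",rect(W[m][:,:2]))
for nm,(a,b,d,e) in dict(rack=(155,215,375,425),caddy=(220,275,385,440)).items():
    w=W[a:b,d:e].reshape(-1,3); w=w[w[:,2]>.004]; print(nm,rect(w[:,:2]),w[:,2].max())
E
```

```text
-0.0013471814530947388
1568 [ 50. 161.] [0.694 0.899 0.031] [array([699.4, 898.8]), array([ 13. , 599.2]), np.float64(89.5)] 0.05 0.012
353 [488. 131.] [ 0.803 -0.529  0.033] [array([ 781.4, -544.6]), array([395. , 189.6]), np.float64(36.2)] 0.05 0.026
202 [291.  92.] [0.928 0.122 0.039] [array([928.5, 118.2]), array([299. ,  10.5]), np.float64(89.8)] 0.05 0.012
741 [267. 137.] [0.777 0.199 0.028] [array([768.2, 193.8]), array([124.5, 126.2]), np.float64(44.6)] 0.05 0.012
197 [387. 139.] [ 0.775 -0.196  0.026] [array([ 778.5, -200.1]), array([79.7, 45.4]), np.float64(7.1)] 0.037 0.012
92 [358. 137.] [ 0.777 -0.1    0.031] [array([772.2, -98.3]), array([57.2, 34. ]), np.float64(68.9)] 0.05 0.012
1225 [123. 193.] [0.589 0.651 0.042] [array([597.3, 707.2]), array([242.7, 222.4]), np.float64(89.7)] 0.05 0.012
120 [391. 183.] [ 0.628 -0.209  0.024] [array([ 629.8, -210.7]), array([  8.8, 147.4]), np.float64(76.3)] 0.05 0.012
134 [412. 188.] [ 0.613 -0.275  0.023] [array([ 614.9, -278.2]), array([ 11.5, 149.3]), np.float64(75.9)] 0.049 0.012
391 [322. 182.] [0.629 0.017 0.032] [array([630.
[... 1069 characters left out ...]
0.012
101 [241. 244.] [0.428 0.279 0.024] [array([433.6, 282.3]), array([47.3, 76.7]), np.float64(73.1)] 0.05 0.012
68 [257. 240.] [0.442 0.226 0.022] [array([442. , 222.5]), array([35.5, 68.8]), np.float64(0.2)] 0.049 0.012
394 [334. 245.] [ 0.424 -0.021  0.033] [array([423.9, -21.4]), array([129.8,  39.8]), np.float64(86.2)] 0.045 0.017
bed ((527.166748046875, 299.34674072265625), (357.6769714355469, 248.57958984375), 10.692743301391602)
rack ((627.6060791015625, -243.93313598632812), (192.06483459472656, 151.2842559814453), 2.266233205795288) 0.06837795013733106
caddy ((418.35809326171875, -274.19537353515625), (170.87074279785156, 173.40380859375), 2.3914730548858643) 0.11484412396175145
```

Emit:
send_rows --motion '[1,-0.5,-1,0,0,-0.762,1,-0.5,-1,0,0,-0.762,1,-0.5,-1,0,0,-0.762,1,-0.5,-1,0,0,-0.762,1,-0.5,-1,0,0,-0.762,1,-0.5,-1,0,0,-0.762,1,-0.5,-1,0,0,-0.762,1,-0.5,-1,0,0,-0.762,1,-0.5,-1,0,0,-0.762,1,-0.5,-1,0,0,-0.762,1,-0.5,-1,0,0,-0.762]' --fingers 0.55 --force 40

```text
time: 1.02
tool_pos: [0.2847, -0.452, 0.3308]
eef_rot: [-3.141, -0.001, 1.572]
wrist_force: [-0.2, 0.1, -0.4]
opening: 0.0384
finger_force: 0.0
```

Emit:
send_rows --motion '[0.9,0.85,0,0,0,0,0.9,0.85,0,0,0,0,0.9,0.85,0,0,0,0,0.9,0.85,0,0,0,0]'

```text
time: 1.35
tool_pos: [0.3734, -0.3573, 0.3313]
eef_rot: [3.14, -0.003, 1.576]
wrist_force: [-0.8, -0.0, -0.2]
opening: 0.0383
finger_force: 0.0
```

Emit:
send_rows --motion '[0.9,0.85,0,0,0,0,0.9,0.85,0,0,0,0,0.9,0.85,0,0,0,0,0.9,0.85,0,0,0,0,0.9,0.85,0,0,0,0]'

```text
time: 1.77
tool_pos: [0.4556, -0.2709, 0.3309]
eef_rot: [-3.141, 0.0, 1.573]
wrist_force: [0.9, -0.8, 0.0]
opening: 0.0388
finger_force: 0.0
```

```bash
python3 - <<'E'
from plant import monitor,camera,arm
from h import *
s=monitor.observe(); print(s["time"],s["tool_pos"],s["eef_rot"],s["opening"],arm.pinch_z)
c=camera("wrist"); cv2.imwrite("pics/w1.png",cv2.cvtColor(c["color"],cv2.COLOR_RGB2BGR)); np.savez("w1.npz",**c)
print(c["K"].round(1).tolist(),c["R"].round(3).tolist(),(-c["R"].T@c["t"]).round(3))
W=cloud(c,True); print(np.nanpercentile(W[...,2],[1,5,50]),(c["range_z"]>0).mean())
E
```

```text
1.7667 [ 0.4556393  -0.27094485  0.33092994] [-3.14073062e+00  7.55073534e-06  1.57332711e+00] 0.03879053452476983 0.0187
[[309.7, 0.0, 319.7], [0.0, 309.7, 198.4], [0.0, 0.0, 1.0]] [[1.0, 0.003, -0.001], [0.003, -0.963, 0.268], [-0.0, -0.268, -0.963]] [ 0.456 -0.203  0.474]
[-0.74750755 -0.35354879  0.0015017 ] 0.9916796875
```

View pics/w1.png

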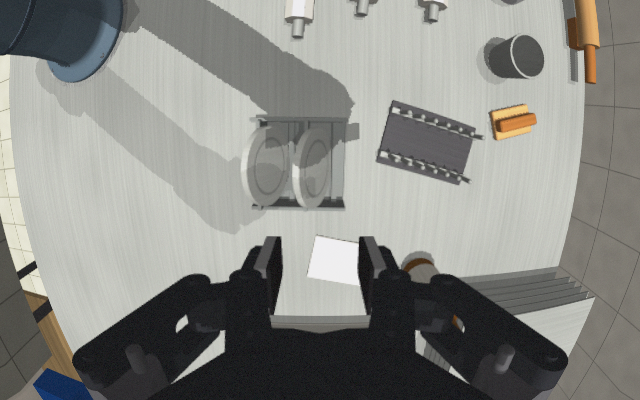

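Wrist view: caddy around (300,163) with plates at (265,165) and (315,165), rack at (428,142).

```bash
python3 - <<'E'
from h import *
c=dict(np.load("w1.npz")); W=cloud(c,True)
w=W.reshape(-1,3); w=w[~np.isnan(w[:,2])]
f=lambda P,a,b,d,e:P[(P[:,0]>a)&(P[:,0]<b)&(P[:,1]>d)&(P[:,1]<e)]
cad=f(w,.33,.50,-.36,-.19)
print("counter",np.median(f(w,.4,.5,-.15,-.1)[:,2]))
P=cad[cad[:,2]>.073]
km=cv2.kmeans(np.float32(P[:,:1]),2,None,(3,50,1e-5),5,0)[1].ravel()
for k in (0,1):
    Q=P[km==k]; 
    for _ in range(3):
        m=Q.mean(0); U=np.linalg.svd(Q-m)[2]; n=U[2]*np.sign(U[2,0]); d=abs((Q-m)@n); Q=Q[d<.0025]
    print("plate",len(Q),m.round(4),n.round(3),"lean",np.degrees(np.arcsin(n[2])).round(1),"zmax",Q[:,2].max().round(4),"y",np.percentile(Q[:,1],[1,99]).round(4))
    t=Q[np.argsort(-Q[:,2])[:20]]; print(" top",t.mean(0).round(4))
    # circle fit on in-plane boundary
    ex=np.cross(n,[0,0,1]);ex/=np.linalg.norm(ex);ey=np.cross(ex,n); ey*=np.sign(ey[2])
    h=cv2.convexHull(np.float32(np.c_[(Q-m)@ex,(Q-m)@ey]))[:,0]; h=h[h[:,1]>-.015]
    A=np.c_[2*h,np.ones(len(h))]; s=np.linalg.lstsq(A,(h**2).sum(1),rcond=None)[0]; r=np.sqrt(s[2]+s[0]**2+s[1]**2)
    print(" centre",(m+s[0]*ex+s[1]*ey).round(4),"r",r.round(4),"up",ey.round(3))
B=cad[(cad[:,2]>.044)&(cad[:,2]<.054)]; print("caddy",rect(cad[(cad[:,2]>.02)&(cad[:,2]<.054)][:,:2]))
R=f(w,.53,.72,-.34,-.15)
T=R[(R[:,2]>.056)&(R[:,2]<.068)]
print("tines",len(T),rect(T[:,:2]))
S=R[R[:,2]>.006]; print("rackall",rect(S[:,:2]))
np.save("tines.npy",T)
E
```

```text
bash:   575 Killed                     python3 - <<'E'
from h import *
c=dict(np.load("w1.npz")); W=cloud(c,True)
w=W.reshape(-1,3); w=w[~np.isnan(w[:,2])]
f=lambda P,a,b,d,e:P[(P[:,0]>a)&(P[:,0]<b)&(P[:,1]>d)&(P[:,1]<e)]
cad=f(w,.33,.50,-.36,-.19)
print("counter",np.median(f(w,.4,.5,-.15,-.1)[:,2]))
P=cad[cad[:,2]>.073]
km=cv2.kmeans(np.float32(P[:,:1]),2,None,(3,50,1e-5),5,0)[1].ravel()
for k in (0,1):
    Q=P[km==k]; 
    for _ in range(3):
        m=Q.mean(0); U=np.linalg.svd(Q-m)[2]; n=U[2]*np.sign(U[2,0]); d=abs((Q-m)@n); Q=Q[d<.0025]
    print("plate",len(Q),m.round(4),n.round(3),"lean",np.degrees(np.arcsin(n[2])).round(1),"zmax",Q[:,2].max().round(4),"y",np.percentile(Q[:,1],[1,99]).round(4))
    t=Q[np.argsort(-Q[:,2])[:20]]; print(" top",t.mean(0).round(4))
    # circle fit on in-plane boundary
    ex=np.cross(n,[0,0,1]);ex/=np.linalg.norm(ex);ey=np.cross(ex,n); ey*=np.sign(ey[2])
    h=cv2.convexHull(np.float32(np.c_[(Q-m)@ex,(Q-m)@ey]))[:,0]; h=h[h[:,1]>-.015]
    A=np.c_[2*h,np.ones(len(h))]; s=np.linalg.lstsq(A,(h**2).sum(1),rcond=None)[0]; r=np.sqrt(s[2]+s[0]**2+s[1]**2)
    print(" centre",(m+s[0]*ex+s[1]*ey).round(4),"r",r.round(4),"up",ey.round(3))
B=cad[(cad[:,2]>.044)&(cad[:,2]<.054)]; print("caddy",rect(cad[(cad[:,2]>.02)&(cad[:,2]<.054)][:,:2]))
R=f(w,.53,.72,-.34,-.15)
T=R[(R[:,2]>.056)&(R[:,2]<.068)]
print("tines",len(T),rect(T[:,:2]))
S=R[R[:,2]>.006]; print("rackall",rect(S[:,:2]))
np.save("tines.npy",T)
E
```

```bash
cat > m1.py <<'E'
from h import *
f=lambda P,a,b,d,e:P[(P[:,0]>a)&(P[:,0]<b)&(P[:,1]>d)&(P[:,1]<e)]
def plates(w,x0,x1,n_=2):
    cad=f(w,x0,x1,-.36,-.19); P=cad[cad[:,2]>.073]
    km=cv2.kmeans(np.float32(P[:,:1]),n_,None,(3,50,1e-5),5,0)[1].ravel()
    for k in range(n_):
        Q=P[km==k]
        for _ in range(4):
            m=Q.mean(0); n=np.linalg.eigh(np.cov((Q-m).T))[1][:,0]; n*=np.sign(n[0]); Q=Q[abs((Q-m)@n)<.0025]
        ex=np.cross(n,[0,0,1]);ex/=np.linalg.norm(ex);ey=np.cross(ex,n); ey*=np.sign(ey[2])
        h=cv2.convexHull(np.float32(np.c_[(Q-m)@ex,(Q-m)@ey]))[:,0]; h=h[h[:,1]>-.01]
        s=np.linalg.lstsq(np.c_[2*h,np.ones(len(h))],(h**2).sum(1),rcond=None)[0]; r=np.sqrt(s[2]+s[0]**2+s[1]**2)
        print("plate",len(Q),n.round(3),"lean",np.degrees(np.arcsin(n[2])).round(1),"face centre",(m+s[0]*ex+s[1]*ey).round(4),"r",r.round(4),"up",ey.round(3),"zmax",Q[:,2].max().round(4))
E
python3 - <<'E'
from m1 import *
c=dict(np.load("w1.npz")); W=cloud(c,True)
w=W.reshape(-1,3); w=w[~np.isnan(w[:,2])]
print("counter",np.median(f(w,.4,.5,-.15,-.1)[:,2]))
plates(w,.33,.5)
cad=f(w,.33,.50,-.36,-.19); print("caddy",rect(cad[(cad[:,2]>.02)&(cad[:,2]<.054)][:,:2]))
R=f(w,.53,.72,-.34,-.15)
T=R[(R[:,2]>.056)&(R[:,2]<.068)]
print("tines",len(T),rect(T[:,:2])); print("rackall",rect(R[R[:,2]>.006][:,:2]))
np.save("tines.npy",T)
E
```

```text
counter 0.0010040169581980974
plate 5784 [ 0.169 -0.985  0.019] lean 1.1 face centre [ 0.4135 -0.2626  0.4099] r 0.0312 up [-0.003  0.019  1.   ] zmax 0.4369
plate 4423 [ 0.18   0.982 -0.056] lean -3.2 face centre [ 0.4691 -0.2574  0.4213] r 0.0291 up [0.01  0.055 0.998] zmax 0.4368
caddy ((425.3204650878906, -271.6047668457031), (133.3912811279297, 135.8043212890625), 89.31609344482422)
tines 365 ((625.4837646484375, -242.8068389892578), (75.51402282714844, 126.8767318725586), 76.09416961669922)
rackall ((626.4423828125, -242.97325134277344), (100.58154296875, 150.6415252685547), 76.41011047363281)
```

```bash
python3 - <<'E'
from m1 import *
c=dict(np.load("w1.npz")); W=cloud(c,True)
w=W.reshape(-1,3); w=w[w[:,2]<.15]
plates(w,.33,.5)
T=np.load("tines.npy"); a=-.2396; R=np.array([[np.cos(a),np.sin(a)],[-np.sin(a),np.cos(a)]])
q=(T[:,:2]-[.6264,-.243])@R.T*1000
for s in (-1,1):
    x=q[q[:,1]*s>20]; km=cv2.kmeans(np.float32(x),7,None,(3,50,1e-5),10,0)
    k=km[2][np.argsort(km[2][:,0])]; print(k.round(1).tolist())
E
```

```text
plate 1161 [ 0.904 -0.012  0.428] lean 25.3 face centre [ 0.3884 -0.2716  0.0629] r 0.0544 up [-0.428  0.006  0.904] zmax 0.1128
plate 907 [ 0.893 -0.011  0.45 ] lean 26.7 face centre [ 0.4528 -0.2753  0.0632] r 0.0546 up [-0.45   0.005  0.893] zmax 0.1118
[[-60.79999923706055, -33.5], [-40.900001525878906, -33.5], [-20.5, -33.70000076293945], [-0.699999988079071, -33.5], [18.200000762939453, -33.70000076293945], [38.29999923706055, -34.099998474121094], [58.400001525878906, -33.79999923706055]]
[[-60.900001525878906, 33.900001525878906], [-41.0, 33.5], [-20.799999237060547, 33.70000076293945], [-1.5, 33.5], [18.600000381469727, 33.599998474121094], [39.0, 34.0], [58.5, 34.099998474121094]]
```

Emit:
send_rows --motion '[0,-0.4,0.5,-0.256,0,0,0,-0.4,1,-0.256,0,0,0,-0.4,1,-0.256,0,0,0,-0.4,1,-0.256,0,0,0,-0.4,1,-0.256,0,0]'

```text
time: 2.23
tool_pos: [0.3987, -0.2587, 0.2124]
eef_rot: [2.761, -0.028, 1.562]
wrist_force: [-4.3, 6.6, -8.5]
opening: 0.0385
finger_force: 0.0
```

Emit:
send_rows --motion '[-0.035,-0.363,0.856,0,0,0,-0.035,-0.363,0.856,0,0,0,-0.035,-0.363,0.856,0,0,0,-0.035,-0.363,0.856,0,0,0,-0.035,-0.363,0.856,0,0,0]'

```text
time: 2.65
tool_pos: [0.4154, -0.2778, 0.1396]
eef_rot: [2.74, 0.001, 1.569]
wrist_force: [0.0, -0.7, 0.9]
opening: 0.0385
finger_force: 0.0
```

```bash
cat > tgt.py <<'E'
from h import *
from plant import monitor
import sys
# tgt.py x y z yaw tilt : tool y horizontal dir... R = Rz(yaw-pi/2) Ry(tilt) Rz(pi/2) Rx(pi)
def RR(yaw,tilt=0): return (Rt.from_euler("z",yaw-np.pi/2)*Rt.from_euler("y",tilt)*Rt.from_euler("xyz",[np.pi,0,np.pi/2])).as_matrix()
if __name__=="__main__":
    a=[float(v) for v in sys.argv[1:]]; s=monitor.observe()
    print(s["tool_pos"].round(4),s["eef_rot"].round(3)); print(rel(s,a[:3],RR(a[3],a[4] if len(a)>4 else 0)).tolist())
E
python3 tgt.py .4395 -.2745 .0827 1.5708 -.401
```

```text
[ 0.4154 -0.2778  0.1396] [2.740e+00 1.000e-03 1.569e+00]
[0.034, -0.001, 0.618, 0.001, 0.001, -0.001]
```

Emit:
send_rows --motion '[0.03,0,0.2,0,0,0,0.03,0,0.4,0,0,0,0.03,0,0.55,0,0,0,0.03,0,0.618,0,0,0,0.03,0,0.618,0,0,0,0.03,0,0.618,0,0,0]'

```text
time: 3.15
tool_pos: [0.4402, -0.2742, 0.0832]
eef_rot: [2.738, 0.002, 1.571]
wrist_force: [0.8, -0.4, -0.4]
opening: 0.0387
finger_force: 0.0
```

Emit:
send_rows --motion '[0,0,0,0,0,0,0,0,0,0,0,0,0,0,0,0,0,0,0,0,0,0,0,0,0,0,0,0,0,0,0,0,0,0,0,0,0,0,0,0,0,0]' --fingers 1 --force 50

```text
time: 3.73
tool_pos: [0.4389, -0.2736, 0.0821]
eef_rot: [2.74, 0.002, 1.57]
wrist_force: [-5.4, 0.7, 5.8]
opening: 0.0081
finger_force: 51.8
```

Emit:
send_rows --motion '[0,0,-0.2,0,0,0,0,0,-0.5,0,0,0,0,0,-0.8,0,0,0,0,0,-1,0,0,0,0,0,-1,0,0,0,0,0,-1,0,0,0]'

```text
time: 4.23
tool_pos: [0.4003, -0.2733, 0.1741]
eef_rot: [2.738, 0.002, 1.57]
wrist_force: [-0.4, 1.1, -2.7]
opening: 0.008
finger_force: 50.4
```

```bash
python3 tgt.py .49 -.265 .2 1.331; python3 -c "
from m1 import *
from plant import camera,monitor
print(monitor.observe()['opening'])
w=cloud(camera('top')).reshape(-1,3);w=w[w[:,2]<.3]
"
```

```text
[ 0.4003 -0.2733  0.1741] [2.738e+00 2.000e-03 1.570e+00]
[0.083, 0.927, 0.114, 0.256, -0.03, 0.15]
0.008010609065768564
```

Emit:
send_rows --motion '[0.083,0.3,0.05,0.1,-0.01,0.05,0.083,0.6,0.114,0.2,-0.03,0.1,0.083,0.927,0.114,0.256,-0.03,0.15,0.083,0.927,0.114,0.256,-0.03,0.15,0.083,0.927,0.114,0.256,-0.03,0.15,0.083,0.927,0.114,0.256,-0.03,0.15]'

```text
time: 4.78
tool_pos: [0.4907, -0.2635, 0.1959]
eef_rot: [-3.136, -0.003, 1.335]
wrist_force: [-0.8, 0.6, -2.6]
opening: 0.008
finger_force: 50.6
```

Emit:
send_rows --motion '[0.1,0.3,0.05,0,0,0,0.27,0.683,0.1,0,0,0,0.27,0.683,0.1,0,0,0,0.27,0.683,0.1,0,0,0]'

```text
time: 5.12
tool_pos: [0.5616, -0.2534, 0.1866]
eef_rot: [-3.137, -0.002, 1.334]
wrist_force: [0.1, -0.0, -2.2]
opening: 0.0079
finger_force: 50.9
```

Emit:
send_rows --motion '[0.1,0.3,0.05,0,0,0,0.27,0.683,0.1,0,0,0,0.27,0.683,0.1,0,0,0,0.27,0.683,0.1,0,0,0,0.27,0.683,0.1,0,0,0]'

```text
time: 5.53
tool_pos: [0.6333, -0.2445, 0.1788]
eef_rot: [-3.138, -0.001, 1.332]
wrist_force: [-0.5, 0.6, -2.5]
opening: 0.0084
finger_force: 51.2
```

```bash
python3 tgt.py .6355 -.2453 .10 1.331; python3 - <<'E'
from m1 import *
from plant import camera,monitor
c=camera("wrist"); cv2.imwrite("pics/w2.png",cv2.cvtColor(c["color"],cv2.COLOR_RGB2BGR)); np.savez("w2.npz",**c)
w=cloud(c,True).reshape(-1,3)
s=monitor.observe(); p,Q=tool(s)
R=f(w,.53,.72,-.34,-.15)
T=R[(R[:,2]>.058)&(R[:,2]<.069)]
print(rect(R[(R[:,2]>.006)&(R[:,2]<.07)][:,:2]))
a=-.24; A=np.array([[np.cos(a),np.sin(a)],[-np.sin(a),np.cos(a)]])
q=(T[:,:2]-[.6258,-.2429])@A.T*1000
for sg in (-1,1):
    x=q[(q[:,1]*sg>28)&(q[:,1]*sg<40)]
    print(sg,np.histogram(x[:,0],bins=np.arange(-70,72,2))[0])
# plate points in tool frame: below fingers
L=(w-p)@Q; m=(abs(L[:,1])<.03)&(L[:,2]>.004)&(L[:,2]<.1)&(abs(L[:,0])<.06); P=w[m]
L=L[m]; L=L[L[:,2]<.07]; print("plate pts",len(L),L.mean(0).round(4)); 
if len(L)>30:
    n=np.linalg.eigh(np.cov(L.T))[1][:,0]; print(n.round(3), np.percentile(L[:,1],[2,50,98]).round(4))
E
```

```text
[ 0.6333 -0.2445  0.1788] [-3.138e+00 -1.000e-03  1.332e+00]
[-0.003, 0.026, 0.788, -0.002, -0.0, 0.0]
((626.7639770507812, -242.98379516601562), (99.58584594726562, 149.96957397460938), 76.3100814819336)
-1 [ 0  0  0  0 12 21 21  7  0  0  0  0  0  0 14 21 25  2  0  0  0  0  0  0
  8 22 18  5  0  0  0  0  0  0  0  0  0  0  0  0  0  0  0  5 17 18 16  4
  0  0  0  0  0  3 18 25 14  1  0  0  0  0  0  6 18 22 11  0  0  0]
1 [ 0  0  0  0 10 21 21 10  0  0  0  0  0  0 11 20 21  6  0  0  0  0  0  0
 13 25 17  4  0  0  0  0  0  5 13  0  0  0  0  0  0  0  0  6 14 19 18  3
  0  0  0  0  0  5 22 16 13  0  0  0  0  0  0  3 22 20 16  2  0  0]
plate pts 243 [0.0517 0.0002 0.0123]
[ 0.975  0.003 -0.223] [-0.0041  0.0003  0.0045]
```

View pics/w2.png

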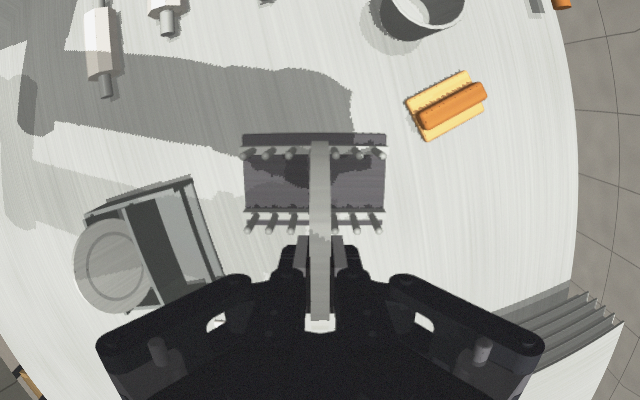

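Plate is held upright, centred at column 319 above the rack (tines from (250,155) to (378,155)).

Emit:
send_rows --motion '[0,0.032,0,0,0,0,0,0.032,0.2,0,0,0,0,0.032,0.4,0,0,0,0,0.032,0.55,0,0,0,0,0.032,0.65,0,0,0,0,0.032,0.75,0,0,0,0,0.032,0.8,0,0,0,0,0.032,0.8,0,0,0]'

```text
time: 6.25
tool_pos: [0.6374, -0.2449, 0.0983]
eef_rot: [-3.138, -0.001, 1.332]
wrist_force: [0.1, 0.3, -3.8]
opening: 0.0081
finger_force: 51.2
```

```bash
python3 tgt.py .6364 -.2454 .09 1.331
```

```text
[ 0.6374 -0.2449  0.0983] [-3.138e+00 -1.000e-03  1.332e+00]
[-0.007, -0.008, 0.083, -0.002, -0.001, 0.0]
```

Emit:
send_rows --motion '[0,-0.005,0.03,0,0,0,0,-0.005,0.05,0,0,0,0,-0.005,0.07,0,0,0,0,-0.005,0.08,0,0,0,0,-0.005,0.08,0,0,0]'

```text
time: 6.67
tool_pos: [0.6383, -0.2451, 0.092]
eef_rot: [-3.141, 0.0, 1.332]
wrist_force: [-0.0, 0.7, 1.3]
opening: 0.0083
finger_force: 51.8
```

Emit:
send_rows --motion '[0,-0.01,0,0,0,0,0,-0.01,0,0,0,0,0,-0.01,0,0,0,0,0,-0.01,0,0,0,0]' --fingers 0.7

```text
time: 7.0
tool_pos: [0.6368, -0.2446, 0.0912]
eef_rot: [-3.14, -0.001, 1.332]
wrist_force: [-0.5, 0.8, -0.1]
opening: 0.0257
finger_force: 0.0
```

Emit:
send_rows --motion '[0,0,-0.2,0,0,0,0,0,-0.5,0,0,0,0,0,-1,0,0,0,0,0,-1,0,0,0,0,0,-1,0,0,0]'

```text
time: 7.42
tool_pos: [0.6395, -0.246, 0.1962]
eef_rot: [3.135, 0.001, 1.332]
wrist_force: [0.6, -1.0, 0.1]
opening: 0.0254
finger_force: 0.0
```

```bash
python3 tgt.py .54 -.26 .2 1.5708 -.2; python3 - <<'E'
from m1 import *
from plant import camera
w=cloud(camera("wrist"),True).reshape(-1,3); w=w[w[:,2]<.13]
R=f(w,.53,.72,-.34,-.15); P=R[R[:,2]>.075]; print("stand",len(P),rect(P[:,:2]),P[:,2].max())
plates(w,.33,.46,1)
E
```

```text
[ 0.6395 -0.246   0.1962] [3.135e+00 1.000e-03 1.332e+00]
[-0.371, -0.933, -0.044, -0.122, 0.017, -0.151]
stand 1411 ((638.9674072265625, -244.40721130371094), (104.90174865722656, 9.086929321289062), 76.26371765136719) 0.12280469802847487
plate 2142 [ 0.915 -0.013  0.403] lean 23.8 face centre [ 0.3887 -0.2714  0.0609] r 0.0553 up [-0.403  0.006  0.915] zmax 0.1115
```

```bash
cat > chain.py <<'E'
# chain.py "x y z yaw tilt" ... : row numbers for successive calls, each from the previous waypoint
from tgt import *
s=monitor.observe(); print(round(s["time"],1),s["tool_pos"].round(4),s["eef_rot"].round(3))
for a in sys.argv[1:]:
    a=[float(v) for v in a.split()]; R=RR(a[3],a[4] if len(a)>4 else 0)
    r=rel(s,a[:3],R); n=max(np.linalg.norm(r[:3])/.417,np.linalg.norm(r[3:])*90/7.16)
    print(r.tolist(),"rows %.1f"%n, "BIG" if abs(r).max()>1 else "")
    s=dict(tool_pos=np.array(a[:3]),eef_rot=Rt.from_matrix(R).as_euler("xyz"))
E
python3 chain.py ".545 -.26 .2 1.5708 -.2" ".45 -.268 .2 1.5708 -.401" ".37 -.271 .17 1.5708 -.401" ".3756 -.271 .0808 1.5708 -.401"
```

```text
7.5 [ 0.6383 -0.2454  0.1933] [3.139e+00 1.000e-03 1.332e+00]
[-0.362, -0.872, -0.069, -0.125, 0.016, -0.151] rows 2.5 
[-0.08, -0.931, -0.189, -0.128, 0.0, -0.0] rows 2.3 
[-0.03, -0.854, -0.036, 0.0, 0.0, -0.0] rows 2.1 
[-0.0, -0.297, 0.843, 0.0, 0.0, -0.0] rows 2.1
```

Emit:
send_rows --motion '[-0.362,-0.872,-0.069,-0.125,0.016,-0.151,-0.362,-0.872,-0.069,-0.125,0.016,-0.151,-0.362,-0.872,-0.069,-0.125,0.016,-0.151,-0.362,-0.872,-0.069,-0.125,0.016,-0.151]' --fingers 0.55

```text
time: 7.8
tool_pos: [0.528, -0.2526, 0.188]
eef_rot: [2.966, -0.015, 1.568]
wrist_force: [-2.1, 2.4, -3.1]
opening: 0.0381
finger_force: 0.0
```

Emit:
send_rows --motion '[-0.08,-0.931,-0.189,-0.128,0,0,-0.08,-0.931,-0.189,-0.128,0,0,-0.08,-0.931,-0.189,-0.128,0,0,-0.08,-0.931,-0.189,-0.128,0,0]'

```text
time: 8.13
tool_pos: [0.4394, -0.2615, 0.1908]
eef_rot: [2.757, -0.015, 1.565]
wrist_force: [1.0, -0.2, 0.5]
opening: 0.0382
finger_force: 0.0
```

Emit:
send_rows --motion '[-0.03,-0.854,-0.036,0,0,0,-0.03,-0.854,-0.036,0,0,0,-0.03,-0.854,-0.036,0,0,0,-0.03,-0.854,-0.036,0,0,0,-0.03,-0.854,-0.036,0,0,0]'

```text
time: 8.55
tool_pos: [0.3688, -0.2705, 0.1686]
eef_rot: [2.745, -0.003, 1.569]
wrist_force: [0.1, -1.0, 0.0]
opening: 0.0384
finger_force: 0.0
```

```bash
python3 chain.py ".3756 -.271 .0808 1.5708 -.401"
```

```text
8.6 [ 0.3688 -0.2705  0.1686] [ 2.745 -0.003  1.569]
[-0.008, -0.277, 0.836, -0.002, -0.001, -0.002] rows 2.1
```

Emit:
send_rows --motion '[0,-0.277,0.1,0,0,0,0,-0.277,0.24,0,0,0,0,-0.277,0.45,0,0,0,0,-0.277,0.65,0,0,0,0,-0.277,0.836,0,0,0,0,-0.277,0.836,0,0,0,0,-0.277,0.836,0,0,0]'

```text
time: 9.13
tool_pos: [0.3762, -0.2694, 0.0808]
eef_rot: [2.745, -0.004, 1.573]
wrist_force: [-0.7, -0.3, 0.4]
opening: 0.0384
finger_force: 0.0
```

Emit:
send_rows --motion '[0,0,0,0,0,0,0,0,0,0,0,0,0,0,0,0,0,0,0,0,0,0,0,0,0,0,0,0,0,0,0,0,0,0,0,0]' --fingers 1

```text
time: 9.63
tool_pos: [0.3753, -0.2707, 0.0817]
eef_rot: [2.744, -0.001, 1.569]
wrist_force: [-3.9, -0.7, 3.7]
opening: 0.0079
finger_force: 51.8
```

Emit:
send_rows --motion '[0,0,-0.2,0,0,0,0,0,-0.5,0,0,0,0,0,-0.8,0,0,0,0,0,-1,0,0,0,0,0,-1,0,0,0,0,0,-1,0,0,0]'

```text
time: 10.13
tool_pos: [0.3367, -0.2708, 0.1738]
eef_rot: [2.744, -0.001, 1.569]
wrist_force: [-0.1, 0.2, -2.3]
opening: 0.0085
finger_force: 50.7
```

```bash
python3 chain.py ".4 -.268 .2 1.4 -.2" ".485 -.255 .2 1.331" ".5676 -.2286 .19 1.331" ".5976 -.2359 .095 1.331"
```

```text
10.1 [ 0.3367 -0.2708  0.1738] [ 2.744e+00 -1.000e-03  1.569e+00]
[0.029, 0.685, 0.004, 0.126, -0.032, 0.103] rows 2.1 
[0.273, 0.799, 0.162, 0.127, -0.004, 0.044] rows 2.1 
[0.453, 0.74, 0.1, -0.0, 0.0, -0.0] rows 2.1 
[0.0, 0.309, 0.95, -0.0, 0.0, -0.0] rows 2.4
```

Emit:
send_rows --motion '[0.029,0.3,0.004,0.06,-0.01,0.05,0.029,0.685,0.004,0.126,-0.032,0.103,0.029,0.685,0.004,0.126,-0.032,0.103,0.029,0.685,0.004,0.126,-0.032,0.103]'

```text
time: 10.47
tool_pos: [0.404, -0.2668, 0.1991]
eef_rot: [2.942, -0.002, 1.406]
wrist_force: [0.5, 0.0, -2.7]
opening: 0.0081
finger_force: 51.0
```

Emit:
send_rows --motion '[0.15,0.4,0.08,0.06,0,0.02,0.273,0.799,0.162,0.127,-0.004,0.044,0.273,0.799,0.162,0.127,-0.004,0.044,0.273,0.799,0.162,0.127,-0.004,0.044]'

```text
time: 10.8
tool_pos: [0.4871, -0.2531, 0.1935]
eef_rot: [-3.133, -0.007, 1.335]
wrist_force: [-0.7, -0.9, -2.5]
opening: 0.0081
finger_force: 51.3
```

Emit:
send_rows --motion '[0.2,0.35,0.05,0,0,0,0.453,0.74,0.1,0,0,0,0.453,0.74,0.1,0,0,0,0.453,0.74,0.1,0,0,0,0.453,0.74,0.1,0,0,0]'

```text
time: 11.22
tool_pos: [0.5655, -0.2273, 0.1879]
eef_rot: [-3.137, -0.003, 1.332]
wrist_force: [-0.5, -0.1, -2.2]
opening: 0.0081
finger_force: 51.5
```

```bash
python3 chain.py ".5985 -.236 .17 1.331" ".5985 -.236 .097 1.331"
```

```text
11.2 [ 0.5655 -0.2273  0.1879] [-3.137e+00 -3.000e-03  1.332e+00]
[-0.007, 0.342, 0.177, -0.003, -0.002, 0.001] rows 0.9 
[0.0, -0.0, 0.73, -0.0, 0.0, -0.0] rows 1.8
```

Emit:
send_rows --motion '[0,0.342,0.1,0,0,0,0,0.342,0.177,0,0,0,0,0.342,0.177,0,0,0,0,0.342,0.35,0,0,0,0,0.342,0.5,0,0,0,0,0.342,0.65,0,0,0,0,0.342,0.8,0,0,0,0,0.342,0.9,0,0,0,0,0.342,0.9,0,0,0,0,0.342,0.9,0,0,0]'

```text
time: 12.05
tool_pos: [0.5993, -0.2356, 0.0996]
eef_rot: [-3.139, -0.003, 1.331]
wrist_force: [-0.1, -0.4, -1.3]
opening: 0.0081
finger_force: 51.6
```

Emit:
send_rows --motion '[0,0,0.02,0,0,0,0,0,0.04,0,0,0,0,0,0.06,0,0,0,0,0,0.06,0,0,0]'

```text
time: 12.38
tool_pos: [0.6001, -0.2354, 0.0932]
eef_rot: [-3.139, -0.002, 1.332]
wrist_force: [-3.8, -0.6, 0.5]
opening: 0.008
finger_force: 52.0
```

Emit:
send_rows --motion '[0,0,0.01,0,0,0,0,0,0.01,0,0,0,0,0,0.01,0,0,0,0,0,0.01,0,0,0]' --fingers 0.7

```text
time: 12.72
tool_pos: [0.6016, -0.2358, 0.0927]
eef_rot: [3.141, -0.002, 1.332]
wrist_force: [0.4, -0.3, 0.4]
opening: 0.0257
finger_force: 0.0
```

Emit:
send_rows --motion '[0,0,-0.2,0,0,0,0,0,-0.5,0,0,0,0,0,-1,0,0,0,0,0,-1,0,0,0,0,0,-1,0,0,0]'

```text
time: 13.13
tool_pos: [0.6038, -0.2372, 0.1974]
eef_rot: [3.133, -0.0, 1.332]
wrist_force: [-0.2, -0.5, 0.1]
opening: 0.0257
finger_force: 0.0
```

```bash
python3 chain.py ".56 -.16 .25 1.5" ".55 -.08 .3 1.5" ".54 -0.02 .32 1.5"; python3 - <<'E'
from m1 import *
from plant import camera
w=cloud(camera("wrist"),True).reshape(-1,3); w=w[w[:,2]<.135]
R=f(w,.53,.72,-.34,-.15); P=R[R[:,2]>.075]
km=cv2.kmeans(np.float32(P[:,:1]),2,None,(3,50,1e-5),5,0)[1].ravel()
for k in (0,1): print(rect(P[km==k][:,:2]),P[km==k][:,2].max())
E
```

```text
13.1 [ 0.6038 -0.2372  0.1974] [ 3.133 -0.     1.332]
[0.646, -0.604, -0.531, 0.005, 0.0, -0.107] rows 2.5 
[0.791, -0.156, -0.5, 0.0, 0.0, 0.0] rows 2.3 
[0.591, -0.142, -0.2, 0.0, 0.0, 0.0] rows 1.5 
((601.2012329101562, -232.72299194335938), (99.21221160888672, 9.667542457580566), 76.41390228271484) 0.1233298420229501
((639.9154052734375, -238.0337371826172), (93.0479965209961, 10.281547546386719), 76.43538665771484) 0.12369938883420326
```

Emit:
send_rows --motion '[0.646,-0.604,-0.531,0,0,-0.107,0.646,-0.604,-0.531,0,0,-0.107,0.646,-0.604,-0.531,0,0,-0.107,0.646,-0.604,-0.531,0,0,-0.107]'

```text
time: 13.52
tool_pos: [0.5565, -0.156, 0.2471]
eef_rot: [-3.141, -0.003, 1.503]
wrist_force: [0.1, 1.1, -0.7]
opening: 0.0258
finger_force: 0.0
```

Emit:
send_rows --motion '[0.85,-0.15,-0.7,0,0,0,0.85,-0.15,-0.7,0,0,0,0.85,-0.15,-0.7,0,0,0,0.85,-0.15,-0.7,0,0,0]'

```text
time: 13.85
tool_pos: [0.5497, -0.0704, 0.3183]
eef_rot: [3.139, -0.003, 1.504]
wrist_force: [0.5, -1.1, -0.2]
opening: 0.0255
finger_force: 0.0
```

Emit:
send_rows --motion '[0.95,-0.2,0,0,0,0,0.95,-0.2,0,0,0,0,0.95,-0.2,0,0,0,0,0.95,-0.2,0,0,0,0]'

```text
time: 14.18
tool_pos: [0.5347, 0.0252, 0.3139]
eef_rot: [-3.137, -0.003, 1.503]
wrist_force: [-0.5, -1.3, 0.7]
opening: 0.0255
finger_force: 0.0
```

Emit:
send_rows --motion '[0.95,-0.2,0,0,0,0,0.95,-0.2,0,0,0,0,0.95,-0.2,0,0,0,0,0.95,-0.2,0,0,0,0]'

```text
time: 14.52
tool_pos: [0.5219, 0.1206, 0.3143]
eef_rot: [-3.138, -0.002, 1.503]
wrist_force: [-0.7, -1.5, -0.5]
opening: 0.0261
finger_force: 0.0
```

Emit:
send_rows --motion '[0.95,-0.2,0,0,0,0,0.95,-0.2,0,0,0,0,0.95,-0.2,0,0,0,0,0.95,-0.2,0,0,0,0,0.95,-0.2,0,0,0,0]'

```text
time: 14.93
tool_pos: [0.5095, 0.2142, 0.3154]
eef_rot: [-3.139, -0.001, 1.5]
wrist_force: [-0.5, 0.0, 0.1]
opening: 0.0254
finger_force: 0.0
```

```bash
python3 - <<'E'
from m1 import *
from plant import camera,monitor
c=camera("wrist"); cv2.imwrite("pics/w3.png",cv2.cvtColor(c["color"],cv2.COLOR_RGB2BGR)); np.savez("w3.npz",**c)
print((-c["R"].T@c["t"]).round(3))
W=cloud(c,True); w=W.reshape(-1,3); w=w[w[:,2]<.13]
B=f(w,.3,.7,.08,.48)
m=(B[:,2]>.009)&(B[:,2]<.016)
P=B[m]; print("plate",len(P),rect(P[:,:2]))
rolls(W,c)
E
```

```text
[0.515 0.282 0.459]
plate 20302 ((515.5067138671875, 237.09812927246094), (262.5558166503906, 346.5788879394531), 9.643478393554688)
19433 [308. 111.] [0.498 0.289 0.016] [array([506.5, 291.2]), array([261.8, 235.5]), np.float64(9.7)] 0.05 0.012
1319 [558. 187.] [0.932 0.152 0.037] [array([936.9, 155.1]), array([ 22.6, 370.5]), np.float64(0.2)] 0.05 0.012
3042 [496. 171.] [0.788 0.188 0.028] [array([778. , 191.7]), array([125.3, 108.2]), np.float64(72.1)] 0.05 0.012
67 [459. 157.] [0.712 0.215 0.041] [array([713.7, 214.3]), array([69.4, 13.6]), np.float64(70.6)] 0.049 0.031
419 [480. 247.] [0.766 0.06  0.031] [array([769.7,  55.1]), array([55.8, 27.6]), np.float64(54.8)] 0.05 0.012
842 [406. 262.] [0.634 0.05  0.033] [array([637.5,  51.2]), array([68.2, 41.7]), np.float64(82.7)] 0.043 0.013
2046 [ 98. 278.] [0.046 0.025 0.023] [array([23.4, 11.3]), array([157. , 204.6]), np.float64(26.0)] 0.05 0.012
1175 [336. 283.] [0.522 0.023 0.035] [array([520.3,  16.7]), array([ 38.4, 133.7]), np.float64(0.6)] 0.043 0.012
85 [545. 297.] [ 0.939 -0.067  0.046] [array([939.4, -68. ]), array([63. ,  5.9]), np.float64(89.4)] 0.05 0.038
221 [289. 316.] [ 0.44  -0.038  0.033] [array([438.4, -27. ]), array([67.5, 18.7]), np.float64(84.8)] 0.043 0.013
452 [624. 372.] [ 1.62 -0.61  0.03] [array([1620. , -611.6]), array([ 10.9, 332.5]), np.float64(0.4)] 0.05 0.012
83 [ 65. 395.] [-0.389 -0.458  0.027] [array([-389.5, -464. ]), array([55.1,  8.7]), np.float64(87.9)] 0.05 0.012
```

View pics/w3.png

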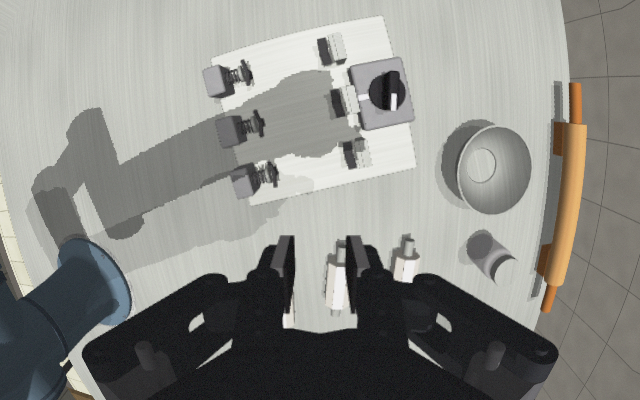

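Wrist view: bed plate with plungers at (217–235, 80–180), lips at (330–355, 50–155), knob at (387,92) with its white-tipped end pointing down (world −y).

```bash
python3 - <<'E'
from m1 import *
c=dict(np.load("w3.npz")); W=cloud(c,True); col=c["color"].astype(int)
a=np.radians(9.66); A=np.array([[np.cos(a),np.sin(a)],[-np.sin(a),np.cos(a)]])
w=W.reshape(-1,3); k=~np.isnan(w[:,2]); w=w[k]; g=col.reshape(-1,3)[k]
L=np.c_[(w[:,:2]-[.5065,.2912])@A.T*1000,w[:,2]*1000]
for lo,hi in ((55,66),(85,98),(40,54)):
    m=(L[:,2]>lo)&(L[:,2]<hi)&(abs(L[:,0])<150)&(abs(L[:,1])<125); Q=np.float32(L[m])
    # cluster via image raster
    im=np.zeros((260,320),np.uint8); im[(Q[:,1]+130).astype(int),(Q[:,0]+160).astype(int)]=1
    im=cv2.morphologyEx(im,cv2.MORPH_CLOSE,np.ones((5,5)))
    n,lab,st,ce=cv2.connectedComponentsWithStats(im)
    for i in range(1,n):
        if st[i,4]>25: 
            mm=lab[(Q[:,1]+130).astype(int),(Q[:,0]+160).astype(int)]==i
            print(lo,hi,"x",np.percentile(Q[mm,0],[2,98]).round(1),"y",np.percentile(Q[mm,1],[2,98]).round(1),"z",np.median(Q[mm,2]).round(1),mm.sum())
# knob bar
m=(L[:,2]>86)&(L[:,2]<98)&(abs(L[:,0])<150)&(abs(L[:,1])<125)
print("bar",rect(L[m][:,:2]/1000)); wt=m&(g.min(1)>150); print("white",L[wt].mean(0),wt.sum())
E
```

```text
55 66 x [-129.4  -81.4] y [-90.4 -52.6] z 62.6 614
55 66 x [39.9 56.6] y [-89.2 -54. ] z 61.9 372
55 66 x [40.1 94.5] y [-17.5  21.2] z 61.4 787
55 66 x [-129.8  -81.7] y [-19.1  18.5] z 62.6 620
55 66 x [108.6 120.7] y [-19.6  11.1] z 60.9 135
55 66 x [-129.4  -81.2] y [52.1 90.2] z 62.5 609
55 66 x [39.7 56.3] y [53.7 89.2] z 62.0 379
85 98 x [ 86.5 107.5] y [-22.8  21.5] z 94.7 488
40 54 x [-107.4  -73.6] y [-89.5 -52.8] z 47.8 288
40 54 x [26.1 38.2] y [-91.1 -77.5] z 46.1 100
40 54 x [26.1 38.1] y [-66.8 -52.6] z 46.5 93
40 54 x [ 58.4 127.9] y [-43.3  43.6] z 52.7 2131
40 54 x [-106.   -74.3] y [-17.6  17.7] z 47.9 296
40 54 x [26.  37.7] y [-18.7  -5.7] z 46.4 93
40 54 x [26.4 37.4] y [ 6.  19.2] z 46.9 93
40 54 x [-123.4  -73.7] y [51.7 89.8] z 48.1 317
40 54 x [25.6 37.9] y [53.6 65.7] z 47.3 78
40 54 x [26.  37.8] y [77.  89.8] z 46.0 99
bar ((97.54489135742188, -0.7047042846679688), (47.93162536621094, 14.987217903137207), 75.01224517822266)
white [ 94.03975453 -13.77528599  96.3256195 ] 93
```

```bash
python3 chain.py ".52 .12 .3 1.5" ".53 .03 .27 1.5" ".53 -.06 .25 1.5"
```

```text
15.0 [0.5095 0.2137 0.3156] [-3.139e+00 -1.000e-03  1.499e+00]
[-0.927, 0.172, 0.155, -0.001, -0.001, -0.001] rows 2.3 
[-0.891, 0.163, 0.3, 0.0, 0.0, 0.0] rows 2.3 
[-0.898, 0.064, 0.2, 0.0, 0.0, 0.0] rows 2.2
```

Emit:
send_rows --motion '[-0.927,0.172,0.155,0,0,0,-0.927,0.172,0.155,0,0,0,-0.927,0.172,0.155,0,0,0]' --fingers 0

```text
time: 15.23
tool_pos: [0.5198, 0.1156, 0.2996]
eef_rot: [-3.139, 0.001, 1.494]
wrist_force: [-0.4, -0.6, -0.2]
opening: 0.0611
finger_force: 0.0
```

Emit:
send_rows --motion '[-0.891,0.163,0.3,0,0,0,-0.891,0.163,0.3,0,0,0,-0.891,0.163,0.3,0,0,0]'

```text
time: 15.48
tool_pos: [0.5288, 0.0255, 0.2685]
eef_rot: [-3.138, 0.0, 1.493]
wrist_force: [0.3, 0.6, -0.6]
opening: 0.0853
finger_force: 0.0
```

Emit:
send_rows --motion '[-0.898,0.064,0.2,0,0,0,-0.898,0.064,0.2,0,0,0,-0.898,0.064,0.2,0,0,0,-0.898,0.064,0.2,0,0,0]'

```text
time: 15.82
tool_pos: [0.5285, -0.0619, 0.2493]
eef_rot: [-3.138, -0.002, 1.493]
wrist_force: [0.5, 0.5, 0.0]
opening: 0.0855
finger_force: 0.0
```

```bash
cat > ro.py <<'E'
from m1 import *
from plant import camera
def look():
    "rollers on the counter seen by the wrist camera: centre, axis angle"
    W=cloud(camera("wrist"),True); Z=W[...,2]; X,Y=W[...,0],W[...,1]
    m=((Z>.013)&(Z<.06)&(X>.33)&(X<.74)&(Y>-.15)&(Y<.13)).astype(np.uint8)
    n,L,st,ce=cv2.connectedComponentsWithStats(m)
    for i in range(1,n):
        if st[i,4]<150: continue
        P=W[L==i]; Q=P[P[:,2]>.037]
        if len(Q)<30: continue
        r=rect(P[:,:2]); d,a=pca(Q[:,:2])[1],rect(Q[:,:2])
        print(st[i,4],ce[i].round(),"all",np.round(r[0],1),np.round(r[1],1),round(r[2],1),"| top",np.round(a[0],1),np.round(a[1],1),"axis",np.degrees(np.arctan2(d[1],d[0])).round(1)%180,"zmax",P[:,2].max().round(3))
look()
E
python3 ro.py
```

```text
2864 [402. 100.] all [633.7  18.8] [132.1  41.7] 83.9 | top [633.5  18.5] [80.7 26.4] axis 83.6 zmax 0.043
2928 [313. 106.] all [525.7  16.5] [131.9  40.6] 82.4 | top [525.5  17.3] [79.1 27.3] axis 81.9 zmax 0.043
2762 [235. 144.] all [427.3 -19.8] [132.7  41.4] 87.2 | top [427.4 -19.9] [79.8 27.4] axis 86.1 zmax 0.043
445 [481. 184.] all [734.3 -91.8] [46.7 11.2] 89.9 | top [734.2 -91.7] [46.7 11. ] axis 85.1 zmax 0.06
```

```bash
python3 chain.py ".5256 .0168 .18 1.433" ".5256 .0168 .09 1.433" ".5256 .0168 .004 1.433"
```

```text
15.9 [ 0.5288 -0.0599  0.2499] [-3.139e+00 -3.000e-03  1.496e+00]
[0.76, -0.088, 0.702, -0.002, -0.002, 0.04] rows 2.5 
[0.0, -0.0, 0.9, 0.0, 0.0, -0.0] rows 2.2 
[0.0, -0.0, 0.86, 0.0, 0.0, -0.0] rows 2.1
```

Emit:
send_rows --motion '[0.76,-0.088,0.702,0,0,0.04,0.76,-0.088,0.702,0,0,0.04,0.76,-0.088,0.702,0,0,0.04,0.76,-0.088,0.702,0,0,0.04]'

```text
time: 16.2
tool_pos: [0.5228, 0.0226, 0.1773]
eef_rot: [-3.133, -0.004, 1.442]
wrist_force: [-0.9, 0.3, -0.3]
opening: 0.0856
finger_force: 0.0
```

Emit:
send_rows --motion '[0,0,0.9,0,0,0,0,0,0.9,0,0,0,0,0,0.9,0,0,0,0,0,0.9,0,0,0]'

```text
time: 16.53
tool_pos: [0.5232, 0.0192, 0.0887]
eef_rot: [-3.134, -0.002, 1.438]
wrist_force: [0.5, 0.0, 0.4]
opening: 0.0854
finger_force: 0.0
```

```bash
python3 chain.py ".5256 .0168 .004 1.433"
```

```text
16.5 [0.5232 0.0192 0.0887] [-3.134e+00 -2.000e-03  1.438e+00]
[-0.023, 0.034, 0.847, -0.005, -0.002, 0.003] rows 2.0
```

Emit:
send_rows --motion '[-0.023,0.034,0.3,-0.005,0,0.003,-0.023,0.034,0.6,-0.005,0,0.003,-0.023,0.034,0.75,-0.005,0,0.003,-0.023,0.034,0.847,-0.005,0,0.003,-0.023,0.034,0.847,-0.005,0,0.003,-0.023,0.034,0.847,-0.005,0,0.003]'

```text
time: 17.03
tool_pos: [0.5305, 0.016, 0.0075]
eef_rot: [3.133, -0.003, 1.432]
wrist_force: [-0.2, 0.6, 0.5]
opening: 0.0854
finger_force: 0.0
```

Emit:
send_rows --motion '[0,0,0,0,0,0,0,0,0,0,0,0,0,0,0,0,0,0,0,0,0,0,0,0,0,0,0,0,0,0,0,0,0,0,0,0,0,0,0,0,0,0,0,0,0,0,0,0]' --fingers 1 --force 80

```text
time: 17.7
tool_pos: [0.5294, 0.0162, 0.0069]
eef_rot: [3.134, -0.003, 1.432]
wrist_force: [-1.5, -0.1, 6.4]
opening: 0.0383
finger_force: 81.5
```

Emit:
send_rows --motion '[0,0,-0.2,0,0,0,0,0,-0.5,0,0,0,0,0,-1,0,0,0,0,0,-1,0,0,0,0,0,-1,0,0,0]'

```text
time: 18.12
tool_pos: [0.5313, 0.0158, 0.1093]
eef_rot: [3.127, -0.003, 1.432]
wrist_force: [-0.0, 0.0, -1.2]
opening: 0.0384
finger_force: 81.0
```

```bash
python3 - <<'E'
from m1 import *
from plant import camera,monitor
s=monitor.observe(); p,Q=tool(s); c=camera("wrist"); np.savez("w4.npz",**c); cv2.imwrite("pics/w4.png",cv2.cvtColor(c["color"],cv2.COLOR_RGB2BGR))
w=cloud(c,True).reshape(-1,3); g=c["color"].reshape(-1,3).astype(int)
L=(w-p)@Q; m=(abs(L[:,1])<.017)&(L[:,2]>-.05)&(L[:,2]<.02)&(abs(L[:,0])<.09)
x=L[m]
print(len(x)); j=x[x[:,0]>.045]; print("journal",len(j),j.mean(0).round(4),np.percentile(j[:,0],[90,98,99.5]).round(4),"ztop",j[:,2].min().round(4),"y",np.percentile(j[:,1],[5,95]).round(4))
b=x[(x[:,0]>.015)&(x[:,0]<.042)]; print("barrel",len(b),"zmin",np.percentile(b[:,2],[1,5,50]).round(4),"y",np.percentile(b[:,1],[2,98]).round(4)); print("barrel xmax",np.histogram(x[:,0],bins=np.arange(.02,.08,.004)))
E
```

```text
14459
journal 2061 [ 0.056   0.0003 -0.0202] [0.0647 0.0663 0.0666] ztop -0.0236 y [-0.0067  0.0073]
barrel 6295 zmin [-0.0352 -0.0347 -0.0328] y [-0.0161  0.0161]
barrel xmax (array([ 774,  806,  831,  852,  888, 1400,  361,  375,  381,  384,  383,
        264,    0,    0]), array([0.02 , 0.024, 0.028, 0.032, 0.036, 0.04 , 0.044, 0.048, 0.052,
       0.056, 0.06 , 0.064, 0.068, 0.072, 0.076]))
```

View pics/w4.png

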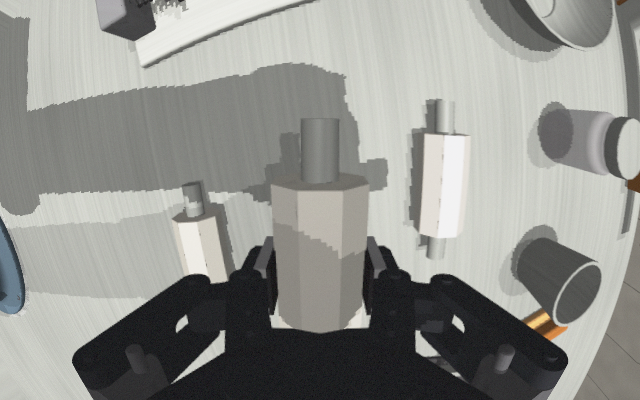

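Roller is squarely held, barrel at columns 270–368 and its end at row 120; offset under 1 mm.

```bash
cat > chain.py <<'E'
# chain.py wp... : row numbers for successive calls. wp "x y z yaw [tilt]" or "b k cx cz deg [cy]" (roller centre in bay k, mm, +x end up deg)
from tgt import *
O=np.array([.4868,.2878,.045]); B=.1686; G=.0135; OFF=0.0
import os,json
if os.path.exists("cal.json"): 
    d=json.load(open("cal.json")); O=O+np.array(d.get("dO",[0,0,0])); G=d.get("G",G); OFF=d.get("OFF",0); B=d.get("B",B)
def bed(k,cx,cz,deg,cy=0):
    Rb=Rt.from_euler("z",B); R=(Rb*Rt.from_euler("y",-deg,degrees=True)*Rt.from_euler("xyz",[np.pi,0,np.pi])).as_matrix()
    c=O+Rb.apply([cx/1e3,(cy+72*(k-1))/1e3,cz/1e3]); return c+G*R[:,2]-OFF*R[:,0],R
if __name__=="__main__":
    s=monitor.observe(); p,Q=tool(s); print(round(s["time"],1),s["tool_pos"].round(4),s["eef_rot"].round(3))
    for a in sys.argv[1:]:
        a=a.split()
        if a[0]=="b": t,R=bed(int(a[1]),*map(float,a[2:]))
        else: a=[float(v) for v in a]; t,R=np.array(a[:3]),RR(a[3],a[4] if len(a)>4 else 0)
        r=rel(s,t,R); n=max(np.linalg.norm(r[:3])/.417,np.linalg.norm(r[3:])*90/7.16)
        print(r.tolist(),"rows %.1f"%n,"BIG" if abs(r).max()>1 else "",t.round(3))
        s=dict(tool_pos=t,eef_rot=Rt.from_matrix(R).as_euler("xyz"))
E
python3 chain.py ".53 .1 .18 2.0" ".51 .19 .19 2.7" ".495 .28 .19 3.31" "b 2 8 70 15" "b 2 8 18 15" "b 2 -10 15 15" "b 2 -10 1 0" "b 2 1 0.5 0"
```

```text
18.2 [0.5294 0.0159 0.1069] [ 3.132e+00 -3.000e-03  1.432e+00]
[0.836, -0.103, -0.73, 0.007, 0.0, -0.361] rows 4.5  [0.53 0.1  0.18]
[0.902, 0.193, -0.1, 0.0, 0.0, -0.446] rows 5.6  [0.51 0.19 0.19]
[0.52, 0.75, 0.0, -0.0, 0.0, -0.388] rows 4.9  [0.495 0.28  0.19 ]
[-0.047, 0.811, 0.88, -0.0, -0.167, -0.0] rows 2.9  [0.486 0.361 0.102]
[0.135, 0.0, 0.502, -0.0, 0.0, -0.0] rows 1.2  [0.486 0.361 0.05 ]
[0.182, 0.0, -0.018, -0.0, 0.0, -0.0] rows 0.4  [0.468 0.358 0.047]
[0.071, 0.0, 0.131, -0.0, 0.167, -0.0] rows 2.1  [0.465 0.357 0.032]
[-0.11, -0.0, 0.005, -0.0, -0.0, -0.0] rows 0.3  [0.476 0.359 0.032]
```

Emit:
send_rows --motion '[0.3,0,-0.73,0,0,-0.1,0.836,-0.103,-0.73,0,0,-0.361,0.836,-0.103,-0.73,0,0,-0.361,0.836,-0.103,-0.73,0,0,-0.361,0.836,-0.103,-0.73,0,0,-0.361,0.836,-0.103,-0.73,0,0,-0.361]'

```text
time: 18.67
tool_pos: [0.5275, 0.1007, 0.1765]
eef_rot: [3.138, -0.0, 2.002]
wrist_force: [0.1, 0.5, -1.7]
opening: 0.0383
finger_force: 81.4
```

Emit:
send_rows --motion '[0.902,0.193,-0.1,0,0,-0.446,0.902,0.193,-0.1,0,0,-0.446,0.902,0.193,-0.1,0,0,-0.446,0.902,0.193,-0.1,0,0,-0.446,0.902,0.193,-0.1,0,0,-0.446,0.902,0.193,-0.1,0,0,-0.446]'

```text
time: 19.17
tool_pos: [0.5075, 0.19, 0.1865]
eef_rot: [3.14, 0.002, 2.703]
wrist_force: [-0.2, -0.3, -1.7]
opening: 0.0386
finger_force: 81.3
```

Emit:
send_rows --motion '[0.52,0.75,0,0,0,-0.388,0.52,0.75,0,0,0,-0.388,0.52,0.75,0,0,0,-0.388,0.52,0.75,0,0,0,-0.388,0.52,0.75,0,0,0,-0.388,0.52,0.75,0,0,0,-0.388,0.52,0.75,0,0,0,-0.388]'

```text
time: 19.75
tool_pos: [0.4931, 0.2795, 0.187]
eef_rot: [-3.141, 0.004, -2.978]
wrist_force: [-0.5, -0.5, -1.5]
opening: 0.0384
finger_force: 81.5
```

```bash
python3 chain.py "b 2 8 70 15"
```

```text
19.8 [0.4931 0.2795 0.187 ] [-3.141  0.004 -2.978]
[-0.06, 0.813, 0.85, -0.001, -0.164, -0.003] rows 2.8  [0.486 0.361 0.102]
```

Emit:
send_rows --motion '[-0.06,0.813,0,0,-0.08,0,-0.06,0.813,0.2,0,-0.164,0,-0.06,0.813,0.5,0,-0.164,0,-0.06,0.813,0.85,0,-0.164,0,-0.06,0.813,0.85,0,-0.164,0,-0.06,0.813,0.85,0,-0.164,0]'

```text
time: 20.25
tool_pos: [0.4841, 0.3593, 0.101]
eef_rot: [-3.139, 0.257, -2.976]
wrist_force: [0.3, 0.3, -0.2]
opening: 0.0383
finger_force: 81.5
```

```bash
cat > hand.py <<'E'
from chain import *
from m1 import cloud
from plant import camera
def held(png=None,k=1):
    "position of held roller's near end + nearby plunger in bed frame (mm, about bay k)"
    s=monitor.observe(); p,Q=tool(s); c=camera("wrist")
    if png: cv2.imwrite(png,cv2.cvtColor(c["color"],cv2.COLOR_RGB2BGR))
    w=cloud(c,True).reshape(-1,3); w=w[~np.isnan(w[:,2])]; L=(w-p)@Q
    j=L[(abs(L[:,1])<.012)&(L[:,2]>-.03)&(L[:,2]<.0)&(L[:,0]>.046)&(L[:,0]<.075)]
    print("journal y",np.percentile(j[:,1],[5,95]).round(4),"end x",np.percentile(j[:,0],98).round(4),"ztop",np.percentile(j[:,2],2).round(4))
    Rb=Rt.from_euler("z",B); l=Rb.inv().apply(w-O)*1e3-[0,72*(k-1),0]
    for nm,(a,b,z0,z1) in dict(housing=(-120,-70,13,22),lip=(50,85,8,22)).items():
        q=l[(l[:,0]>a)&(l[:,0]<b)&(abs(l[:,1])<24)&(l[:,2]>z0)&(l[:,2]<z1)]
        if len(q)>20: print(nm,len(q),"x",np.percentile(q[:,0],[2,98]).round(1),"y",np.percentile(q[:,1],[2,98]).round(1),"z",np.median(q[:,2]).round(1))
held("pics/h1.png",2)
E
python3 hand.py; python3 chain.py "b 2 8 18 15"
```

```text
journal y [-0.0068  0.0072] end x 0.0655 ztop -0.0226
housing 3858 x [-110.2  -85.8] y [-18.7  18.9] z 17.8
20.3 [0.4867 0.3606 0.1038] [ 3.141  0.263 -2.976]
[0.146, 0.002, 0.519, -0.0, 0.001, -0.002] rows 1.3  [0.486 0.361 0.05 ]
```

View pics/h1.png

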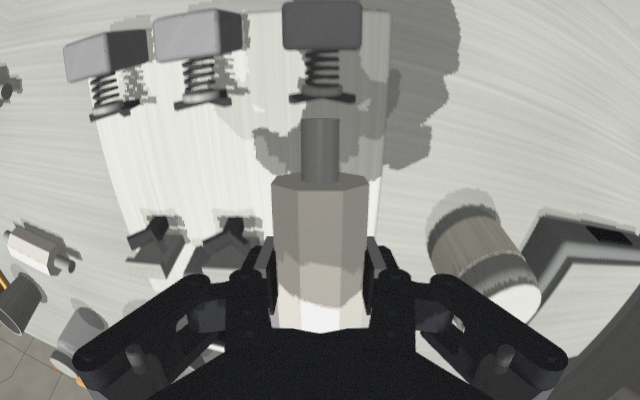

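View: the journal (320,120–180) is in line with the plunger at (320,97); bed frame is confirmed to 1 mm.

Emit:
send_rows --motion '[0.06,0,0.2,0,0,0,0.12,0,0.35,0,0,0,0.146,0,0.47,0,0,0,0.146,0,0.519,0,0,0,0.146,0,0.519,0,0,0,0.146,0,0.519,0,0,0]'

```text
time: 20.8
tool_pos: [0.4884, 0.3621, 0.0521]
eef_rot: [3.139, 0.268, -2.976]
wrist_force: [0.6, 0.1, -1.4]
opening: 0.0384
finger_force: 81.6
```

```bash
python3 chain.py "b 2 -10 16 15" "b 2 -10.5 1 0"  "b 2 1 0.5 0"
```

```text
20.8 [0.4884 0.3621 0.0521] [ 3.139  0.268 -2.976]
[0.21, -0.01, -0.014, 0.001, 0.004, -0.002] rows 0.5  [0.468 0.358 0.048]
[0.079, -0.0, 0.139, -0.0, 0.167, -0.0] rows 2.1  [0.464 0.357 0.032]
[-0.115, 0.0, 0.005, -0.0, -0.0, -0.0] rows 0.3  [0.476 0.359 0.032]
```

Emit:
send_rows --motion '[0.07,-0.01,-0.005,0,0.004,0,0.14,-0.01,-0.01,0,0.004,0,0.21,-0.01,-0.014,0,0.004,0,0.21,-0.01,-0.014,0,0.004,0,0.21,-0.01,-0.014,0,0.004,0,0.21,-0.01,-0.014,0,0.004,0]'

```text
time: 21.3
tool_pos: [0.4685, 0.3582, 0.048]
eef_rot: [3.14, 0.264, -2.975]
wrist_force: [5.8, 1.6, 1.2]
opening: 0.0382
finger_force: 81.8
```

```bash
python3 -c "
from plant import monitor;s=monitor.observe();print(s['wrist_force'],s['wrist_torque'])";  python3 chain.py "b 2 -10.5 11 10" "b 2 -10.5 6 5" "b 2 -10.5 1 0"  "b 2 1 0.5 0"; sed -i 's/^held/if __name__=="__main__": held/' hand.py; python3 -c "
from hand import *
held(None,2)"
```

```text
[5.81558871 1.62198633 1.2188674 ] [ 0.09168484 -0.82909593 -0.03009545]
21.3 [0.4685 0.3582 0.048 ] [ 3.14   0.264 -2.975]
[0.032, -0.005, 0.046, 0.001, 0.057, -0.001] rows 0.7  [0.467 0.357 0.043]
[0.02, -0.0, 0.049, -0.0, 0.056, -0.0] rows 0.7  [0.466 0.357 0.038]
[0.016, 0.0, 0.049, -0.0, 0.056, -0.0] rows 0.7  [0.464 0.357 0.032]
[-0.115, 0.0, 0.005, -0.0, -0.0, -0.0] rows 0.3  [0.476 0.359 0.032]
journal y [-0.0096  0.0093] end x 0.0726 ztop -0.0277
housing 8303 x [-110.5  -86. ] y [-18.5  18.8] z 17.8
```

Emit:
send_rows --motion '[0.032,-0.005,0.046,0,0.057,0,0.032,-0.005,0.046,0,0.057,0]'

```text
time: 21.52
tool_pos: [0.4673, 0.3567, 0.0417]
eef_rot: [3.141, 0.17, -2.975]
wrist_force: [7.5, -0.2, -2.7]
opening: 0.0383
finger_force: 81.6
```

Emit:
send_rows --motion '[0.02,0,0.049,0,0.056,0,0.02,0,0.049,0,0.056,0]'

```text
time: 21.68
tool_pos: [0.4665, 0.3569, 0.0361]
eef_rot: [3.14, 0.082, -2.975]
wrist_force: [5.2, 0.3, -1.3]
opening: 0.0383
finger_force: 81.9
```

Emit:
send_rows --motion '[0.016,0,0.049,0,0.056,0,0.016,0,0.049,0,0.056,0,0.016,0,0.049,0,0.056,0,0.016,0,0.049,0,0.056,0]'

```text
time: 22.02
tool_pos: [0.4642, 0.357, 0.0316]
eef_rot: [3.14, -0.003, -2.974]
wrist_force: [5.3, 1.8, 1.2]
opening: 0.0385
finger_force: 82.5
```

```bash
python3 chain.py "b 2 1 0.5 0"
```

```text
22.0 [0.4642 0.357  0.0316] [ 3.140e+00 -3.000e-03 -2.974e+00]
[-0.117, 0.0, -0.004, 0.001, -0.002, -0.0] rows 0.3  [0.476 0.359 0.032]
```

Emit:
send_rows --motion '[-0.05,0,0,0,0,0,-0.09,0,0,0,0,0,-0.12,0,0,0,0,0,-0.12,0,0,0,0,0,-0.12,0,0,0,0,0]'

```text
time: 22.43
tool_pos: [0.4652, 0.3571, 0.0314]
eef_rot: [3.139, -0.021, -2.972]
wrist_force: [-19.2, -1.7, 25.9]
opening: 0.0385
finger_force: 85.3
```

Emit:
send_rows --motion '[0,0,0,0,0,0,0,0,0,0,0,0,0,0,0,0,0,0,0,0,0,0,0,0]' --fingers 0.4

```text
time: 22.77
tool_pos: [0.4732, 0.3575, 0.0299]
eef_rot: [3.141, -0.008, -2.974]
wrist_force: [-0.1, 1.0, -0.1]
opening: 0.0512
finger_force: 0.0
```

Emit:
send_rows --motion '[0,0,-0.2,0,0,0,0,0,-0.6,0,0,0,0,0,-1,0,0,0,0,0,-1,0,0,0,0,0,-1,0,0,0]'

```text
time: 23.18
tool_pos: [0.4769, 0.3591, 0.1332]
eef_rot: [3.139, -0.001, -2.974]
wrist_force: [0.5, -0.1, -1.3]
opening: 0.0511
finger_force: 0.0
```

```bash
cat > fit.py <<'E'
from hand import *
def fit(cam,fish,ks):
    c=camera(cam); w=cloud(c,fish).reshape(-1,3); w=w[~np.isnan(w[:,2])]
    for k in ks:
        l=Rt.from_euler("z",B).inv().apply(w-O)*1e3-[0,72*(k-1),0]
        q=l[(abs(l[:,0])<48)&(abs(l[:,1])<16)&(l[:,2]>12)&(l[:,2]<32)]
        if len(q)<30: print(k,"empty",len(q)); continue
        a=rect(q[:,:2]/1e3); q2=q[abs(q[:,1])<5]; sl=np.polyfit(q2[:,0],q2[:,2],1)
        J=l[(abs(l[:,0])<75)&(abs(l[:,1])<5)&(l[:,2]>5)&(l[:,2]<10.5)]
        print(k,len(q),"x",np.percentile(q[:,0],[1,99]).round(1),"y",np.percentile(q[:,1],[2,98]).round(1),"ztop",sl[1].round(1),"slope",sl[0].round(3),"journal x",np.percentile(J[:,0],[1,99]).round(1))
if __name__=="__main__":
    fit(sys.argv[1],sys.argv[1]=="wrist",[int(v) for v in sys.argv[2:]])
E
python3 fit.py wrist 2; python3 fit.py top 2;  python3 chain.py ".495 .28 .2 3.31" ".5 .19 .2 2.7" ".54 .1 .2 2.0" ".6 .02 .2 1.46"
```

```text
2 4575 x [-39.6  38.7] y [-15.3  15.3] ztop 20.8 slope 0.004 journal x [-72.1  61.1]
2 136 x [-42.5  36.8] y [-14.6  14.1] ztop 18.5 slope -0.029 journal x [-73.2  60.7]
23.3 [0.4743 0.3575 0.1296] [ 3.141 -0.008 -2.974]
[-0.069, -0.799, -0.705, 0.0, -0.005, -0.001] rows 2.6  [0.495 0.28  0.2  ]
[0.102, -0.896, 0.0, -0.0, 0.0, 0.388] rows 4.9  [0.5  0.19 0.2 ]
[-0.746, -0.643, -0.0, 0.0, -0.0, 0.446] rows 5.6  [0.54 0.1  0.2 ]
[-0.977, 0.213, 0.0, 0.0, -0.0, 0.344] rows 4.3  [0.6  0.02 0.2 ]
```

Emit:
send_rows --motion '[-0.069,-0.4,-0.705,0,0,0,-0.069,-0.799,-0.705,0,0,0,-0.069,-0.799,-0.705,0,0,0,-0.069,-0.799,-0.705,0,0,0]'

```text
time: 23.62
tool_pos: [0.4969, 0.277, 0.2022]
eef_rot: [-3.141, -0.005, -2.978]
wrist_force: [0.4, 0.7, -0.1]
opening: 0.0516
finger_force: 0.0
```

Emit:
send_rows --motion '[0.102,-0.896,0,0,0,0.388,0.102,-0.896,0,0,0,0.388,0.102,-0.896,0,0,0,0.388,0.102,-0.896,0,0,0,0.388,0.102,-0.896,0,0,0,0.388,0.102,-0.896,0,0,0,0.388]' --fingers 0

```text
time: 24.12
tool_pos: [0.4988, 0.1899, 0.1984]
eef_rot: [-3.135, -0.01, 2.698]
wrist_force: [0.7, -0.2, -0.1]
opening: 0.0854
finger_force: 0.0
```

Emit:
send_rows --motion '[-0.746,-0.643,0,0,0,0.446,-0.746,-0.643,0,0,0,0.446,-0.746,-0.643,0,0,0,0.446,-0.746,-0.643,0,0,0,0.446,-0.746,-0.643,0,0,0,0.446,-0.746,-0.643,0,0,0,0.446]'

```text
time: 24.62
tool_pos: [0.5394, 0.1002, 0.1986]
eef_rot: [-3.132, -0.004, 1.997]
wrist_force: [0.1, 0.3, 0.8]
opening: 0.0853
finger_force: 0.0
```

Emit:
send_rows --motion '[-0.977,0.213,0,0,0,0.344,-0.977,0.213,0,0,0,0.344,-0.977,0.213,0,0,0,0.344,-0.977,0.213,0,0,0,0.344,-0.977,0.213,0,0,0,0.344]'

```text
time: 25.03
tool_pos: [0.6, 0.0195, 0.1978]
eef_rot: [-3.131, 0.001, 1.456]
wrist_force: [-0.4, 0.5, -0.1]
opening: 0.0852
finger_force: 0.0
```

Emit:
send_rows --motion '[-0.75,0,-0.5,0,0,0,-0.75,0,-0.5,0,0,0,-0.75,0,-0.5,0,0,0,-0.75,0,-0.5,0,0,0]'

```text
time: 25.37
tool_pos: [0.5928, -0.0559, 0.2507]
eef_rot: [-3.136, 0.001, 1.458]
wrist_force: [0.2, 1.6, 0.3]
opening: 0.0856
finger_force: 0.0
```

```bash
python3 ro.py; python3 fit.py wrist 2; python3 fit.py scene 2; python3 chain.py ".6336 .0186 .18 1.461" ".6336 .0186 .09 1.461" ".6336 .0186 .006 1.461"
```

```text
2880 [348. 105.] all [634.3  18.7] [131.7  40.4] 82.9 | top [634.   18.9] [78.7 27.6] axis 83.1 zmax 0.044
2501 [190. 158.] all [427.2 -19.5] [132.2  41.8] 86.0 | top [427.6 -19.5] [80.5 26.8] axis 86.7 zmax 0.044
299 [437. 184.] all [733.6 -87.6] [39.8  9.6] 84.7 | top [733.1 -87.1] [39.6  8.3] axis 78.3 zmax 0.06
2 empty 0
2 148 x [-39.8  41.4] y [-15.5  10.7] ztop 21.3 slope -0.037 journal x [-71.7  71.1]
25.5 [ 0.5914 -0.0529  0.2484] [-3.131  0.     1.461]
[0.758, 0.348, 0.68, -0.006, 0.0, 0.0] rows 2.6  [0.634 0.019 0.18 ]
[0.0, -0.0, 0.9, 0.0, -0.0, 0.0] rows 2.2  [0.634 0.019 0.09 ]
[0.0, -0.0, 0.84, 0.0, -0.0, 0.0] rows 2.0  [0.634 0.019 0.006]
```

Rollers unmoved; grasp A.

Emit:
send_rows --motion '[0.758,0.348,0.68,-0.006,0,0,0.758,0.348,0.68,-0.006,0,0,0.758,0.348,0.68,-0.006,0,0,0.758,0.348,0.68,-0.006,0,0]'

```text
time: 25.85
tool_pos: [0.6322, 0.0225, 0.1754]
eef_rot: [-3.134, -0.0, 1.466]
wrist_force: [-0.9, -0.1, -1.7]
opening: 0.0856
finger_force: 0.0
```

Emit:
send_rows --motion '[0,0,0.9,0,0,0,0,0,0.9,0,0,0,0,0,0.9,0,0,0,0,0,0.9,0,0,0,0,0,0.9,0,0,0]'

```text
time: 26.27
tool_pos: [0.6346, 0.0173, 0.0927]
eef_rot: [3.14, 0.001, 1.46]
wrist_force: [0.6, 0.4, 1.7]
opening: 0.0855
finger_force: 0.0
```

```bash
python3 chain.py ".634 .0187 .006 1.455"
```

```text
26.3 [0.6346 0.0173 0.0927] [3.14e+00 1.00e-03 1.46e+00]
[0.015, -0.008, 0.867, 0.001, 0.001, 0.003] rows 2.1  [0.634 0.019 0.006]
```

Emit:
send_rows --motion '[0.015,-0.008,0.3,0,0,0,0.015,-0.008,0.6,0,0,0,0.015,-0.008,0.78,0,0,0,0.015,-0.008,0.867,0,0,0,0.015,-0.008,0.867,0,0,0,0.015,-0.008,0.867,0,0,0]'

```text
time: 26.77
tool_pos: [0.6362, 0.0182, 0.0075]
eef_rot: [3.136, 0.001, 1.459]
wrist_force: [-0.4, 0.1, 0.2]
opening: 0.0854
finger_force: 0.0
```

Emit:
send_rows --motion '[0,0,0,0,0,0,0,0,0,0,0,0,0,0,0,0,0,0,0,0,0,0,0,0,0,0,0,0,0,0,0,0,0,0,0,0,0,0,0,0,0,0,0,0,0,0,0,0]' --fingers 1 --force 80

```text
time: 27.43
tool_pos: [0.6355, 0.0184, 0.0067]
eef_rot: [3.137, 0.001, 1.459]
wrist_force: [-0.6, 0.1, 6.0]
opening: 0.0386
finger_force: 82.7
```

Emit:
send_rows --motion '[0,0,-0.2,0,0,0,0,0,-0.5,0,0,0,0,0,-1,0,0,0,0,0,-1,0,0,0,0,0,-1,0,0,0,0,0,-1,0,0,0]'

```text
time: 27.93
tool_pos: [0.6344, 0.0186, 0.1053]
eef_rot: [3.138, 0.001, 1.459]
wrist_force: [-1.0, -0.5, -1.3]
opening: 0.0386
finger_force: 81.7
```

```bash
python3 chain.py ".60 .1 .18 2.0" ".56 .185 .19 2.7" ".51 .25 .19 3.31" "b 1 8 70 15"; python3 -c "
from hand import *
held()"
```

```text
27.9 [0.6344 0.0186 0.1053] [3.138e+00 1.000e-03 1.459e+00]
[0.77, -0.43, -0.75, 0.002, 0.001, -0.344] rows 4.3  [0.6  0.1  0.18]
[0.939, -0.01, -0.1, 0.0, 0.0, -0.446] rows 5.6  [0.56  0.185 0.19 ]
[0.73, 0.374, 0.0, -0.0, 0.0, -0.388] rows 4.9  [0.51 0.25 0.19]
[0.05, 0.412, 0.88, -0.0, -0.167, -0.0] rows 2.3  [0.498 0.29  0.102]
journal y [-0.0065  0.0073] end x 0.0659 ztop -0.023
```

```bash
echo '{"G":0.015}' > cal.json
```

Emit:
send_rows --motion '[0.3,-0.1,-0.75,0,0,-0.1,0.77,-0.43,-0.75,0,0,-0.344,0.77,-0.43,-0.75,0,0,-0.344,0.77,-0.43,-0.75,0,0,-0.344,0.77,-0.43,-0.75,0,0,-0.344,0.77,-0.43,-0.75,0,0,-0.344]'

```text
time: 28.48
tool_pos: [0.5982, 0.1007, 0.1778]
eef_rot: [-3.139, 0.001, 2.001]
wrist_force: [-0.3, -0.0, -1.3]
opening: 0.0383
finger_force: 81.8
```

Emit:
send_rows --motion '[0.939,-0.01,-0.1,0,0,-0.446,0.939,-0.01,-0.1,0,0,-0.446,0.939,-0.01,-0.1,0,0,-0.446,0.939,-0.01,-0.1,0,0,-0.446,0.939,-0.01,-0.1,0,0,-0.446,0.939,-0.01,-0.1,0,0,-0.446]'

```text
time: 28.98
tool_pos: [0.5585, 0.1849, 0.1874]
eef_rot: [-3.138, -0.001, 2.704]
wrist_force: [1.2, 0.5, -1.8]
opening: 0.0386
finger_force: 81.7
```

Emit:
send_rows --motion '[0.73,0.374,0,0,0,-0.388,0.73,0.374,0,0,0,-0.388,0.73,0.374,0,0,0,-0.388,0.73,0.374,0,0,0,-0.388,0.73,0.374,0,0,0,-0.388,0.73,0.374,0,0,0,-0.388,0.73,0.374,0,0,0,-0.388]'

```text
time: 29.57
tool_pos: [0.509, 0.2494, 0.1878]
eef_rot: [-3.139, -0.002, -2.978]
wrist_force: [0.5, 0.2, -2.6]
opening: 0.0388
finger_force: 81.7
```

```bash
python3 chain.py "b 1 8 70 15" "b 1 8 18 15"
```

```text
29.6 [0.509  0.2494 0.1878] [-3.139e+00 -2.000e-03 -2.978e+00]
[0.037, 0.418, 0.872, -0.002, -0.168, -0.003] rows 2.3  [0.499 0.29  0.101]
[0.135, 0.0, 0.502, -0.0, 0.0, -0.0] rows 1.2  [0.499 0.29  0.049]
```

Emit:
send_rows --motion '[0.037,0.418,0,0,-0.08,0,0.037,0.418,0.3,0,-0.168,0,0.037,0.418,0.6,0,-0.168,0,0.037,0.418,0.872,0,-0.168,0,0.037,0.418,0.872,0,-0.168,0,0.037,0.418,0.872,0,-0.168,0,0.037,0.418,0.872,0,-0.168,0]'

```text
time: 30.15
tool_pos: [0.5016, 0.291, 0.1041]
eef_rot: [-3.141, 0.268, -2.976]
wrist_force: [1.3, 0.5, -1.3]
opening: 0.0385
finger_force: 81.7
```

```bash
python3 fit.py wrist 2; python3 chain.py "b 1 8 18 15" "b 1 -10.5 16 15" "b 1 -10.5 11 10" "b 1 -10.5 5 5" "b 1 -10.5 0.3 0"
```

```text
2 5388 x [-40.3  38.6] y [-15.5  14.5] ztop 20.7 slope 0.011 journal x [-72.4  61.7]
30.2 [0.5026 0.2915 0.1052] [-3.141  0.271 -2.976]
[0.193, -0.01, 0.534, -0.001, 0.006, -0.002] rows 1.4  [0.499 0.29  0.049]
[0.184, -0.0, -0.029, -0.0, 0.0, -0.0] rows 0.4  [0.48  0.287 0.047]
[0.026, 0.0, 0.048, -0.0, 0.056, -0.0] rows 0.7  [0.479 0.286 0.041]
[0.023, 0.0, 0.059, -0.0, 0.056, -0.0] rows 0.7  [0.478 0.286 0.035]
[0.017, 0.0, 0.046, -0.0, 0.056, -0.0] rows 0.7  [0.476 0.286 0.03 ]
```

Emit:
send_rows --motion '[0.08,-0.01,0.2,0,0.006,0,0.15,-0.01,0.35,0,0.006,0,0.193,-0.01,0.47,0,0.006,0,0.193,-0.01,0.534,0,0.006,0,0.193,-0.01,0.534,0,0.006,0,0.193,-0.01,0.534,0,0.006,0]'

```text
time: 30.7
tool_pos: [0.4964, 0.2894, 0.0473]
eef_rot: [-3.141, 0.258, -2.974]
wrist_force: [-3.9, -0.4, 1.6]
opening: 0.0385
finger_force: 82.4
```

```bash
python3 chain.py "b 1 -10.5 16 15"
```

```text
30.7 [0.4964 0.2894 0.0473] [-3.141  0.258 -2.974]
[0.16, 0.0, -0.034, -0.001, -0.003, -0.001] rows 0.4  [0.48  0.287 0.047]
```

Emit:
send_rows --motion '[0.05,0,-0.03,0,-0.003,0,0.1,0,-0.034,0,-0.003,0,0.16,0,-0.034,0,-0.003,0,0.16,0,-0.034,0,-0.003,0,0.16,0,-0.034,0,-0.003,0,0.16,0,-0.034,0,-0.003,0]'

```text
time: 31.2
tool_pos: [0.4817, 0.287, 0.0469]
eef_rot: [-3.141, 0.267, -2.974]
wrist_force: [5.3, 1.7, 1.8]
opening: 0.0383
finger_force: 81.9
```

```bash
python3 chain.py "b 1 -10.5 11 10" "b 1 -10.5 5 5" "b 1 -10.5 0.3 0"; python3 -c "
from hand import *
held('pics/h2.png',1)"
```

```text
31.2 [0.4817 0.287  0.0469] [-3.141  0.267 -2.974]
[0.041, -0.001, 0.047, -0.001, 0.059, -0.001] rows 0.7  [0.479 0.286 0.041]
[0.023, 0.0, 0.059, -0.0, 0.056, -0.0] rows 0.7  [0.478 0.286 0.035]
[0.017, 0.0, 0.046, -0.0, 0.056, -0.0] rows 0.7  [0.476 0.286 0.03 ]
journal y [-0.0093  0.0094] end x 0.0735 ztop -0.0289
housing 8506 x [-110.4  -86.1] y [-18.5  18.8] z 17.8
```

View pics/h2.png

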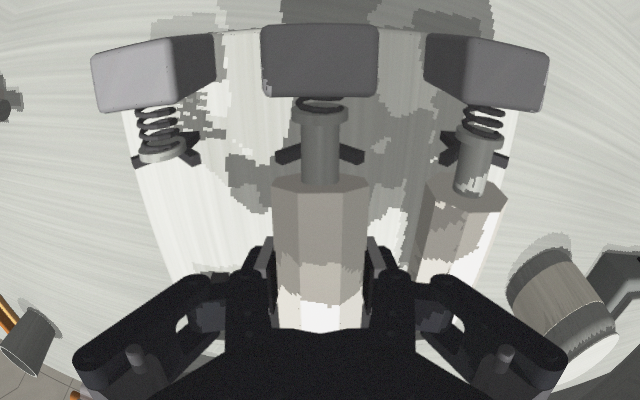

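The held journal (320,120) presses the middle plunger; the bay-2 roller at (465,190) sits on its own plunger.

Emit:
send_rows --motion '[0.041,0,0.047,0,0.059,0,0.041,0,0.047,0,0.059,0]'

```text
time: 31.42
tool_pos: [0.4793, 0.2861, 0.0402]
eef_rot: [-3.14, 0.169, -2.975]
wrist_force: [4.9, 0.5, -3.0]
opening: 0.0386
finger_force: 81.6
```

Emit:
send_rows --motion '[0.023,0,0.055,0,0.056,0,0.023,0,0.055,0,0.056,0]'

```text
time: 31.58
tool_pos: [0.4784, 0.2863, 0.0346]
eef_rot: [-3.141, 0.081, -2.975]
wrist_force: [4.1, 0.7, 6.1]
opening: 0.0383
finger_force: 82.7
```

Emit:
send_rows --motion '[0.017,0,0.045,0,0.056,0,0.017,0,0.045,0,0.056,0,0.017,0,0.045,0,0.056,0,0.017,0,0.045,0,0.056,0]'

```text
time: 31.92
tool_pos: [0.4758, 0.2859, 0.0313]
eef_rot: [-3.141, -0.003, -2.973]
wrist_force: [-0.0, 0.0, 13.1]
opening: 0.0383
finger_force: 83.9
```

```bash
python3 chain.py "b 1 -9 0 0" "b 1 0 0 0"
```

```text
31.9 [0.4758 0.2859 0.0313] [-3.141e+00 -3.000e-03 -2.973e+00]
[-0.022, 0.001, 0.013, -0.001, -0.002, -0.0] rows 0.1  [0.478 0.286 0.03 ]
[-0.09, 0.0, -0.0, -0.0, -0.0, -0.0] rows 0.2  [0.487 0.288 0.03 ]
```

Emit:
send_rows --motion '[0,0,-0.01,0,0,0,0,0,-0.01,0,0,0]'

```text
time: 32.08
tool_pos: [0.4758, 0.2859, 0.0315]
eef_rot: [-3.141, -0.003, -2.974]
wrist_force: [3.1, 1.1, 6.7]
opening: 0.0385
finger_force: 82.8
```

Emit:
send_rows --motion '[0,0,0,0,0,0,0,0,0,0,0,0,0,0,0,0,0,0,0,0,0,0,0,0]' --fingers 0.4

```text
time: 32.42
tool_pos: [0.4722, 0.2844, 0.029]
eef_rot: [-3.139, -0.01, -2.974]
wrist_force: [-0.3, -0.3, 0.5]
opening: 0.0516
finger_force: 0.0
```

Emit:
send_rows --motion '[0,0,-0.2,0,0,0,0,0,-0.6,0,0,0,0,0,-1,0,0,0,0,0,-1,0,0,0,0,0,-1,0,0,0]'

```text
time: 32.83
tool_pos: [0.4762, 0.2862, 0.1324]
eef_rot: [-3.141, -0.003, -2.974]
wrist_force: [0.2, -0.1, -0.1]
opening: 0.0512
finger_force: 0.0
```

```bash
echo '{"G":0.0137}' > cal.json; python3 - <<'E'
from fit import *
fit("wrist",True,[1,2])
E
python3 chain.py ".5 .2 .2 3.1" ".5 .11 .2 2.4" ".47 .02 .2 1.8" ".43 -.02 .2 1.51" ".427 -.09 .24 1.51"
```

```text
1 4481 x [-42.4  36.8] y [-15.3  15.3] ztop 20.8 slope 0.005 journal x [-74.4  61. ]
2 3485 x [-40.1  36.8] y [-15.5  15. ] ztop 20.8 slope 0.007 journal x [-72.6 -39.8]
32.9 [0.4747 0.2855 0.1304] [-3.14  -0.006 -2.974]
[-0.103, -0.886, -0.695, -0.001, -0.004, 0.133] rows 2.7  [0.5 0.2 0.2]
[-0.037, -0.899, -0.0, 0.0, -0.0, 0.446] rows 5.6  [0.5  0.11 0.2 ]
[-0.387, -0.866, -0.0, -0.0, -0.0, 0.382] rows 4.8  [0.47 0.02 0.2 ]
[-0.299, -0.48, -0.0, 0.0, -0.0, 0.185] rows 2.3  [ 0.43 -0.02  0.2 ]
[-0.701, 0.013, -0.4, 0.0, -0.0, 0.0] rows 1.9  [ 0.427 -0.09   0.24 ]
```

```bash
python3 chain.py "b 1 -2 2 0" "b 1 2.5 2 0"
```

```text
32.9 [0.4747 0.2855 0.1304] [-3.14  -0.006 -2.974]
[-0.11, 0.004, 0.97, -0.001, -0.004, -0.0] rows 2.3  [0.485 0.287 0.033]
[-0.045, -0.0, 0.0, -0.0, -0.0, -0.0] rows 0.1  [0.489 0.288 0.033]
```

Emit:
send_rows --motion '[-0.11,0.004,0.3,0,0,0,-0.11,0.004,0.6,0,0,0,-0.11,0.004,0.85,0,0,0,-0.11,0.004,0.97,0,0,0,-0.11,0.004,0.97,0,0,0,-0.11,0.004,0.97,0,0,0]'

```text
time: 33.38
tool_pos: [0.4821, 0.2862, 0.0306]
eef_rot: [-3.138, -0.013, -2.974]
wrist_force: [-0.2, 0.9, -0.2]
opening: 0.0511
finger_force: 0.0
```

Emit:
send_rows --motion '[0,0,0,0,0,0,0,0,0,0,0,0,0,0,0,0,0,0,0,0,0,0,0,0]' --fingers 1 --force 20

```text
time: 33.72
tool_pos: [0.4859, 0.2876, 0.0338]
eef_rot: [-3.14, -0.005, -2.974]
wrist_force: [2.9, 0.5, -2.8]
opening: 0.0394
finger_force: 24.9
```

Emit:
send_rows --motion '[-0.02,0,0,0,0,0,-0.045,0,0,0,0,0,-0.045,0,0,0,0,0,-0.045,0,0,0,0,0]'

```text
time: 34.05
tool_pos: [0.4864, 0.2877, 0.0333]
eef_rot: [-3.14, -0.012, -2.973]
wrist_force: [-7.3, -1.0, 8.3]
opening: 0.0394
finger_force: 26.2
```

Emit:
send_rows --motion '[0,0,0,0,0,0,0,0,0,0,0,0,0,0,0,0,0,0,0,0,0,0,0,0]' --fingers 0.4

```text
time: 34.38
tool_pos: [0.4892, 0.2881, 0.0329]
eef_rot: [-3.14, -0.007, -2.974]
wrist_force: [0.2, -0.1, -0.0]
opening: 0.0511
finger_force: 0.0
```

Emit:
send_rows --motion '[0,0,-0.2,0,0,0,0,0,-0.6,0,0,0,0,0,-1,0,0,0,0,0,-1,0,0,0,0,0,-1,0,0,0]'

```text
time: 34.8
tool_pos: [0.4924, 0.2895, 0.136]
eef_rot: [-3.141, -0.001, -2.974]
wrist_force: [-0.0, 0.2, -0.5]
opening: 0.0512
finger_force: 0.0
```

```bash
python3 - <<'E'
from fit import *
fit("wrist",True,[1,2])
E
python3 chain.py ".5 .2 .2 3.1" ".5 .11 .2 2.4" ".47 .02 .2 1.8" ".43 -.02 .2 1.51" ".427 -.09 .24 1.51"
```

```text
1 4579 x [-39.9  38.9] y [-15.3  15.3] ztop 21.2 slope 0.009 journal x [-72.3  60. ]
2 4005 x [-40.   38.1] y [-15.4  14.8] ztop 20.8 slope 0.006 journal x [-72.8  51.6]
34.9 [0.4907 0.2887 0.1338] [-3.14  -0.005 -2.974]
[0.06, -0.891, -0.66, -0.001, -0.003, 0.133] rows 2.7  [0.5 0.2 0.2]
[-0.037, -0.899, -0.0, 0.0, -0.0, 0.446] rows 5.6  [0.5  0.11 0.2 ]
[-0.387, -0.866, -0.0, -0.0, -0.0, 0.382] rows 4.8  [0.47 0.02 0.2 ]
[-0.299, -0.48, -0.0, 0.0, -0.0, 0.185] rows 2.3  [ 0.43 -0.02  0.2 ]
[-0.701, 0.013, -0.4, 0.0, -0.0, 0.0] rows 1.9  [ 0.427 -0.09   0.24 ]
```

Emit:
send_rows --motion '[0.06,-0.4,-0.66,0,0,0.05,0.06,-0.891,-0.66,0,0,0.133,0.06,-0.891,-0.66,0,0,0.133,0.06,-0.891,-0.66,0,0,0.133]'

```text
time: 35.18
tool_pos: [0.5004, 0.1957, 0.2004]
eef_rot: [-3.136, -0.005, 3.095]
wrist_force: [0.3, -0.3, -0.4]
opening: 0.051
finger_force: 0.0
```

Emit:
send_rows --motion '[-0.037,-0.899,0,0,0,0.446,-0.037,-0.899,0,0,0,0.446,-0.037,-0.899,0,0,0,0.446,-0.037,-0.899,0,0,0,0.446,-0.037,-0.899,0,0,0,0.446,-0.037,-0.899,0,0,0,0.446]' --fingers 0

```text
time: 35.68
tool_pos: [0.4978, 0.1094, 0.1971]
eef_rot: [-3.132, -0.006, 2.394]
wrist_force: [-0.1, 0.3, -0.5]
opening: 0.0856
finger_force: 0.0
```

Emit:
send_rows --motion '[-0.387,-0.866,0,0,0,0.382,-0.387,-0.866,0,0,0,0.382,-0.387,-0.866,0,0,0,0.382,-0.387,-0.866,0,0,0,0.382,-0.387,-0.866,0,0,0,0.382]'

```text
time: 36.1
tool_pos: [0.4675, 0.0191, 0.1978]
eef_rot: [-3.13, 0.0, 1.792]
wrist_force: [0.2, 0.8, -0.0]
opening: 0.0855
finger_force: 0.0
```

Emit:
send_rows --motion '[-0.299,-0.48,0,0,0,0.185,-0.299,-0.48,0,0,0,0.185,-0.299,-0.48,0,0,0,0.185,-0.299,-0.48,0,0,0,0.185]'

```text
time: 36.43
tool_pos: [0.4274, -0.0203, 0.1984]
eef_rot: [-3.131, 0.003, 1.508]
wrist_force: [0.7, -0.3, -0.6]
opening: 0.085
finger_force: 0.0
```

Emit:
send_rows --motion '[-0.701,0.013,-0.4,0,0,0,-0.701,0.013,-0.4,0,0,0,-0.701,0.013,-0.4,0,0,0,-0.701,0.013,-0.4,0,0,0]'

```text
time: 36.77
tool_pos: [0.4273, -0.0912, 0.2403]
eef_rot: [-3.136, 0.003, 1.508]
wrist_force: [0.1, -0.6, -0.6]
opening: 0.0858
finger_force: 0.0
```

```bash
python3 ro.py;  python3 chain.py ".4275 -.0197 .17 1.508" ".4275 -.0197 .09 1.508"
```

```text
3102 [316. 111.] all [427.3 -20.3] [132.   40.1] 86.1 | top [426.2 -19.8] [78.7 27.8] axis 86.4 zmax 0.043
557 [545. 164.] all [734.1 -91.1] [46.6 11.4] 89.9 | top [734.1 -91.1] [46.6 11.3] axis 88.4 zmax 0.06
36.8 [ 0.4266 -0.0901  0.2396] [-3.134e+00  3.000e-03  1.509e+00]
[0.705, -0.029, 0.694, -0.005, 0.002, 0.001] rows 2.4  [ 0.428 -0.02   0.17 ]
[0.0, -0.0, 0.8, 0.0, -0.0, 0.0] rows 1.9  [ 0.428 -0.02   0.09 ]
```

Emit:
send_rows --motion '[0.705,-0.03,0.694,-0.005,0,0,0.705,-0.03,0.694,-0.005,0,0,0.705,-0.03,0.694,-0.005,0,0,0.705,-0.03,0.694,-0.005,0,0]'

```text
time: 37.15
tool_pos: [0.4231, -0.0159, 0.1665]
eef_rot: [-3.133, 0.001, 1.515]
wrist_force: [-0.3, -0.1, -0.5]
opening: 0.0855
finger_force: 0.0
```

Emit:
send_rows --motion '[0,0,0.8,0,0,0,0,0,0.8,0,0,0,0,0,0.8,0,0,0,0,0,0.8,0,0,0,0,0,0.8,0,0,0]'

```text
time: 37.57
tool_pos: [0.4282, -0.0203, 0.0922]
eef_rot: [3.14, 0.004, 1.51]
wrist_force: [-0.1, -0.8, -0.1]
opening: 0.085
finger_force: 0.0
```

```bash
python3 chain.py ".427 -.020 .006 1.507"
```

```text
37.6 [ 0.4282 -0.0203  0.0922] [3.14  0.004 1.51 ]
[0.006, -0.013, 0.862, 0.001, 0.002, 0.002] rows 2.1  [ 0.427 -0.02   0.006]
```

Emit:
send_rows --motion '[0,-0.013,0.3,0,0,0,0,-0.013,0.6,0,0,0,0,-0.013,0.78,0,0,0,0,-0.013,0.862,0,0,0,0,-0.013,0.862,0,0,0,0,-0.013,0.862,0,0,0]'

```text
time: 38.07
tool_pos: [0.4278, -0.0209, 0.0062]
eef_rot: [3.138, 0.004, 1.509]
wrist_force: [0.2, -0.2, -0.0]
opening: 0.0855
finger_force: 0.0
```

Emit:
send_rows --motion '[0,0,0,0,0,0,0,0,0,0,0,0,0,0,0,0,0,0,0,0,0,0,0,0,0,0,0,0,0,0,0,0,0,0,0,0,0,0,0,0,0,0,0,0,0,0,0,0]' --fingers 1 --force 80

```text
time: 38.73
tool_pos: [0.4271, -0.0206, 0.0058]
eef_rot: [3.139, 0.004, 1.509]
wrist_force: [-0.8, -0.0, 9.3]
opening: 0.0385
finger_force: 80.9
```

Emit:
send_rows --motion '[0,0,-0.2,0,0,0,0,0,-0.5,0,0,0,0,0,-1,0,0,0,0,0,-1,0,0,0,0,0,-1,0,0,0,0,0,-1,0,0,0]'

```text
time: 39.23
tool_pos: [0.4263, -0.0201, 0.1046]
eef_rot: [3.14, 0.004, 1.509]
wrist_force: [-0.3, 0.6, -2.0]
opening: 0.0384
finger_force: 81.4
```

```bash
python3 chain.py ".46 .05 .18 2.1" ".49 .13 .19 2.75" ".505 .2 .19 3.31" "b 0 8 70 15"; python3 -c "
from hand import *
held()"
```

```text
39.2 [ 0.4263 -0.0201  0.1046] [3.14  0.004 1.509]
[0.718, 0.295, -0.756, 0.001, 0.003, -0.376] rows 4.7  [0.46 0.05 0.18]
[0.539, 0.663, -0.1, 0.0, 0.0, -0.414] rows 5.2  [0.49 0.13 0.19]
[0.129, 0.704, 0.0, 0.0, 0.0, -0.357] rows 4.5  [0.505 0.2   0.19 ]
[-0.083, 0.176, 0.882, -0.0, -0.167, -0.0] rows 2.2  [0.51  0.219 0.102]
journal y [-0.0064  0.0077] end x 0.0667 ztop -0.0242
```

```bash
echo '{"G":0.0145}' > cal.json
```

Emit:
send_rows --motion '[0.3,0.1,-0.756,0,0,-0.1,0.718,0.295,-0.756,0,0,-0.376,0.718,0.295,-0.756,0,0,-0.376,0.718,0.295,-0.756,0,0,-0.376,0.718,0.295,-0.756,0,0,-0.376,0.718,0.295,-0.756,0,0,-0.376]'

```text
time: 39.78
tool_pos: [0.4586, 0.0506, 0.1778]
eef_rot: [-3.137, 0.001, 2.102]
wrist_force: [0.8, 0.5, -2.0]
opening: 0.0388
finger_force: 81.6
```

Emit:
send_rows --motion '[0.539,0.663,-0.1,0,0,-0.414,0.539,0.663,-0.1,0,0,-0.414,0.539,0.663,-0.1,0,0,-0.414,0.539,0.663,-0.1,0,0,-0.414,0.539,0.663,-0.1,0,0,-0.414,0.539,0.663,-0.1,0,0,-0.414]'

```text
time: 40.28
tool_pos: [0.4884, 0.13, 0.1873]
eef_rot: [-3.136, -0.002, 2.752]
wrist_force: [0.2, 0.2, -1.5]
opening: 0.0387
finger_force: 81.9
```

Emit:
send_rows --motion '[0.129,0.704,0,0,0,-0.357,0.129,0.704,0,0,0,-0.357,0.129,0.704,0,0,0,-0.357,0.129,0.704,0,0,0,-0.357,0.129,0.704,0,0,0,-0.357,0.129,0.704,0,0,0,-0.357,0.129,0.704,0,0,0,-0.357]'

```text
time: 40.87
tool_pos: [0.5037, 0.1995, 0.1876]
eef_rot: [-3.138, -0.003, -2.976]
wrist_force: [-0.8, 0.7, -2.1]
opening: 0.0384
finger_force: 82.1
```

```bash
python3 chain.py "b 0 8 70 15"
```

```text
40.9 [0.5037 0.1995 0.1876] [-3.138e+00 -3.000e-03 -2.976e+00]
[-0.102, 0.182, 0.865, -0.003, -0.169, -0.002] rows 2.1  [0.51  0.219 0.101]
```

Emit:
send_rows --motion '[-0.102,0.182,0,0,-0.08,0,-0.102,0.182,0.3,0,-0.169,0,-0.102,0.182,0.6,0,-0.169,0,-0.102,0.182,0.865,0,-0.169,0,-0.102,0.182,0.865,0,-0.169,0,-0.102,0.182,0.865,0,-0.169,0,-0.102,0.182,0.865,0,-0.169,0,-0.102,0.182,0.865,0,-0.169,0]'

```text
time: 41.53
tool_pos: [0.5154, 0.2202, 0.1061]
eef_rot: [-3.139, 0.271, -2.973]
wrist_force: [0.5, -0.4, -2.1]
opening: 0.0383
finger_force: 82.1
```

```bash
python3 chain.py "b 0 8 20 15" "b 0 -10.5 16 15"; python3 fit.py wrist 1 2
```

```text
41.5 [0.5154 0.2202 0.1061] [-3.139  0.271 -2.973]
[0.197, -0.004, 0.517, -0.002, 0.006, 0.0] rows 1.3  [0.51  0.219 0.051]
[0.189, -0.0, -0.009, -0.0, 0.0, -0.0] rows 0.5  [0.492 0.216 0.047]
1 5412 x [-40.3  38.3] y [-15.5  14.6] ztop 21.1 slope 0.016 journal x [-72.4  60.7]
2 3486 x [-40.3  38.6] y [-15.5   8.6] ztop 20.7 slope 0.011 journal x [-72.6  61. ]
```

Emit:
send_rows --motion '[0.08,0,0.2,0,0.006,0,0.15,0,0.35,0,0.006,0,0.197,0,0.47,0,0.006,0,0.197,0,0.517,0,0.006,0,0.197,0,0.517,0,0.006,0,0.197,0,0.517,0,0.006,0]'

```text
time: 42.08
tool_pos: [0.5082, 0.2187, 0.0492]
eef_rot: [-3.138, 0.258, -2.972]
wrist_force: [0.8, 0.8, -1.5]
opening: 0.0384
finger_force: 82.2
```

```bash
python3 chain.py "b 0 -10.5 16 15" "b 0 -10.5 11 10"
```

```text
42.1 [0.5082 0.2187 0.0492] [-3.138  0.258 -2.972]
[0.163, -0.003, -0.02, -0.002, -0.002, 0.001] rows 0.4  [0.492 0.216 0.047]
[0.026, 0.0, 0.048, -0.0, 0.056, -0.0] rows 0.7  [0.491 0.215 0.042]
```

Emit:
send_rows --motion '[0.05,0,-0.015,0,-0.002,0,0.1,0,-0.02,0,-0.002,0,0.163,0,-0.02,0,-0.002,0,0.163,0,-0.02,0,-0.002,0,0.163,0,-0.02,0,-0.002,0,0.163,0,-0.02,0,-0.002,0]'

```text
time: 42.58
tool_pos: [0.4934, 0.2164, 0.0479]
eef_rot: [-3.138, 0.266, -2.972]
wrist_force: [5.5, 1.4, 0.8]
opening: 0.0384
finger_force: 82.3
```

```bash
python3 chain.py "b 0 -10.5 11 10" "b 0 -10.5 6 5" "b 0 -10.5 1 0"
```

```text
42.6 [0.4934 0.2164 0.0479] [-3.138  0.266 -2.972]
[0.04, -0.005, 0.053, -0.002, 0.058, 0.001] rows 0.7  [0.491 0.215 0.042]
[0.021, -0.0, 0.049, -0.0, 0.056, -0.0] rows 0.7  [0.49  0.215 0.037]
[0.017, 0.0, 0.049, -0.0, 0.056, -0.0] rows 0.7  [0.489 0.215 0.032]
```

Emit:
send_rows --motion '[0.04,-0.005,0.053,0,0.058,0,0.04,-0.005,0.053,0,0.058,0]'

```text
time: 42.75
tool_pos: [0.4921, 0.2154, 0.0411]
eef_rot: [-3.138, 0.171, -2.972]
wrist_force: [8.1, 0.1, -5.1]
opening: 0.0388
finger_force: 81.7
```

Emit:
send_rows --motion '[0.021,0,0.049,0,0.056,0,0.021,0,0.049,0,0.056,0]'

```text
time: 42.92
tool_pos: [0.491, 0.2152, 0.035]
eef_rot: [-3.138, 0.083, -2.973]
wrist_force: [7.7, 0.7, -4.2]
opening: 0.0385
finger_force: 81.8
```

Emit:
send_rows --motion '[0.017,0,0.046,0,0.056,0,0.017,0,0.046,0,0.056,0,0.017,0,0.046,0,0.056,0,0.017,0,0.046,0,0.056,0]'

```text
time: 43.25
tool_pos: [0.4884, 0.215, 0.0307]
eef_rot: [-3.138, -0.002, -2.972]
wrist_force: [6.3, 1.2, -0.6]
opening: 0.0383
finger_force: 82.4
```

```bash
python3 chain.py "b 0 -9 1 0" "b 0 2 1 0"
```

```text
43.2 [0.4884 0.215  0.0307] [-3.138e+00 -2.000e-03 -2.972e+00]
[-0.016, 0.0, -0.008, -0.002, -0.001, 0.001] rows 0.0  [0.49  0.215 0.032]
[-0.11, 0.0, -0.0, -0.0, -0.0, -0.0] rows 0.3  [0.501 0.217 0.032]
```

Emit:
send_rows --motion '[-0.02,0,0,0,0,0,-0.04,0,0,0,0,0,-0.06,0,0,0,0,0,-0.08,0,0,0,0,0,-0.1,0,0,0,0,0,-0.12,0,0,0,0,0,-0.12,0,0,0,0,0,-0.12,0,0,0,0,0]' --force 20

```text
time: 43.92
tool_pos: [0.4888, 0.2151, 0.0304]
eef_rot: [-3.139, -0.021, -2.971]
wrist_force: [-19.3, -2.8, 27.6]
opening: 0.0382
finger_force: 85.9
```

Emit:
send_rows --motion '[0,0,0,0,0,0,0,0,0,0,0,0,0,0,0,0,0,0,0,0,0,0,0,0]' --fingers 0.4

```text
time: 44.25
tool_pos: [0.4966, 0.2159, 0.0291]
eef_rot: [-3.138, -0.009, -2.972]
wrist_force: [-0.5, -0.2, -0.4]
opening: 0.0515
finger_force: 0.0
```

Emit:
send_rows --motion '[0,0,-0.2,0,0,0,0,0,-0.6,0,0,0,0,0,-1,0,0,0,0,0,-1,0,0,0,0,0,-1,0,0,0]'

```text
time: 44.67
tool_pos: [0.5005, 0.2173, 0.1321]
eef_rot: [-3.139, -0.002, -2.972]
wrist_force: [-0.3, 0.3, -0.6]
opening: 0.0512
finger_force: 0.0
```

```bash
python3 fit.py wrist 0 1 2; python3 chain.py ".52 .215 .25 3.31"; python3 -c "
from hand import *
held('pics/h3.png',0)"
```

```text
0 4630 x [-39.8  39.2] y [-15.3  15.3] ztop 20.8 slope 0.003 journal x [-71.9  60.7]
1 3981 x [-40.   38.3] y [-15.5  14.8] ztop 21.2 slope 0.009 journal x [-72.6  48.6]
2 2981 x [-39.9  39.1] y [-15.5  13.5] ztop 20.8 slope 0.004 journal x [-72.2  60.7]
44.7 [0.4989 0.2168 0.1301] [-3.138 -0.006 -2.972]
[-0.198, -0.058, -1.2, -0.002, -0.004, 0.001] rows 2.9 BIG [0.52  0.215 0.25 ]Traceback (most recent call last):
  File "<string>", line 3, in <module>
    held('pics/h3.png',0)
    ~~~~^^^^^^^^^^^^^^^^^
  File "hand.py", line 10, in held
    print("journal y",np.percentile(j[:,1],[5,95]).round(4),"end x",np.percentile(j[:,0],98).round(4),"ztop",np.percentile(j[:,2],2).round(4))
                      ~~~~~~~~~~~~~^^^^^^^^^^^^^^^
    return _quantile_unchecked(
        a, q, axis, out, overwrite_input, method, keepdims, weights)
    return _ureduce(a,
                    func=_quantile_ureduce_func,
    ...<5 lines>...
                    overwrite_input=overwrite_input,
                    method=method)
    r = func(a, **kwargs)
    result = _quantile(arr,
                       quantiles=q,
    ...<2 lines>...
                       out=out,
                       weights=wgt)
    slices_having_nans = np.isnan(arr[-1, ...])
                                  ~~~^^^^^^^^^
IndexError: index -1 is out of bounds for axis 0 with size 0
```

View pics/h3.png

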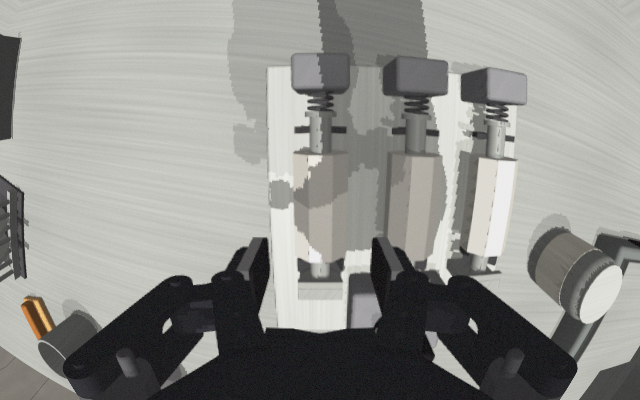

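All three rollers lie level at (320,205), (413,205) and (490,205) against their plungers. Now the knob.

```bash
python3 chain.py ".56 .27 .17 3.95" ".6028 .3069 .16 4.62" ".6028 .3069 .068 4.62"
```

```text
44.8 [0.4977 0.2165 0.1288] [-3.138 -0.009 -2.972]
[-0.701, 0.421, -0.42, -0.001, -0.006, -0.407] rows 5.1  [0.56 0.27 0.17]
[-0.562, -0.055, 0.1, 0.0, 0.0, -0.427] rows 5.4  [0.603 0.307 0.16 ]
[0.0, 0.0, 0.92, -0.0, -0.0, 0.0] rows 2.2  [0.603 0.307 0.068]
```

Emit:
send_rows --motion '[-0.1,0.1,-0.42,0,-0.006,-0.1,-0.701,0.421,-0.42,0,-0.006,-0.407,-0.701,0.421,-0.42,0,-0.006,-0.407,-0.701,0.421,-0.42,0,-0.006,-0.407,-0.701,0.421,-0.42,0,-0.006,-0.407,-0.701,0.421,-0.42,0,-0.006,-0.407,-0.701,0.421,-0.42,0,-0.006,-0.407]' --fingers 0.5

```text
time: 45.35
tool_pos: [0.5592, 0.2697, 0.1686]
eef_rot: [3.141, -0.003, -2.335]
wrist_force: [-0.2, -0.3, -0.3]
opening: 0.0426
finger_force: 0.0
```

Emit:
send_rows --motion '[-0.562,-0.055,0.1,0,0,-0.427,-0.562,-0.055,0.1,0,0,-0.427,-0.562,-0.055,0.1,0,0,-0.427,-0.562,-0.055,0.1,0,0,-0.427,-0.562,-0.055,0.1,0,0,-0.427,-0.562,-0.055,0.1,0,0,-0.427,-0.562,-0.055,0.1,0,0,-0.427,-0.562,-0.055,0.1,0,0,-0.427]'

```text
time: 46.02
tool_pos: [0.6025, 0.3066, 0.1601]
eef_rot: [3.141, -0.001, -1.665]
wrist_force: [-0.5, 0.2, -0.6]
opening: 0.0423
finger_force: 0.0
```

```bash
python3 chain.py ".6028 .3069 .068 4.62"; cat > knob.py <<'E'
from hand import *
s=monitor.observe(); p,Q=tool(s); c=camera("wrist"); w=cloud(c,True).reshape(-1,3)
l=Rt.from_euler("z",B).inv().apply(w-O)*1e3
m=(l[:,2]>42)&(l[:,2]<53)&(abs(l[:,0]-118)<32)&(abs(l[:,1])<32)
print(m.sum(),rect(l[m][:,:2]/1e3) if m.sum()>20 else "")
h=m&(c["color"].reshape(-1,3).min(1)>140); print("white",h.sum(),l[h].mean(0).round(1))
E
python3 knob.py
```

```text
46.0 [0.6025 0.3066 0.1601] [ 3.141e+00 -1.000e-03 -1.665e+00]
[-0.004, -0.003, 0.921, 0.0, -0.001, -0.001] rows 2.2  [0.603 0.307 0.068]
1261 ((117.73080444335938, -1.2123641967773438), (47.472354888916016, 14.038333892822266), 75.44686889648438)
white 92 [112.2 -20.   51.3]
```

Emit:
send_rows --motion '[0,0,0.3,0,0,0,0,0,0.6,0,0,0,0,0,0.85,0,0,0,0,0,0.92,0,0,0,0,0,0.92,0,0,0,0,0,0.92,0,0,0]'

```text
time: 46.57
tool_pos: [0.6033, 0.307, 0.0694]
eef_rot: [-3.141, -0.001, -1.663]
wrist_force: [0.4, 0.3, 1.5]
opening: 0.0429
finger_force: 0.0
```

Emit:
send_rows --motion '[0,0,0,0,0,0,0,0,0,0,0,0,0,0,0,0,0,0,0,0,0,0,0,0,0,0,0,0,0,0,0,0,0,0,0,0]' --fingers 1 --force 40

```text
time: 47.07
tool_pos: [0.6029, 0.3078, 0.0713]
eef_rot: [-3.14, 0.001, -1.662]
wrist_force: [-4.2, 0.2, 5.7]
opening: 0.0133
finger_force: 40.9
```

Emit:
send_rows --motion '[0,0,0,0,0,0.1,0,0,0,0,0,0.2,0,0,0,0,0,0.3,0,0,0,0,0,0.37,0,0,0,0,0,0.44,0,0,0,0,0,0.51,0,0,0,0,0,0.58,0,0,0,0,0,0.65,0,0,0,0,0,0.72,0,0,0,0,0,0.78,0,0,0,0,0,0.838,0,0,0,0,0,0.838,0,0,0,0,0,0.838,0,0,0,0,0,0.838]'

```text
time: 48.23
tool_pos: [0.603, 0.3075, 0.0713]
eef_rot: [3.141, 0.002, -2.978]
wrist_force: [-4.5, -0.3, 6.6]
opening: 0.0132
finger_force: 40.8
```

Emit:
send_rows --motion '[0,0,0,0,0,0,0,0,0,0,0,0,0,0,0,0,0,0,0,0,0,0,0,0]' --fingers 0.5

```text
time: 48.57
tool_pos: [0.6037, 0.307, 0.0692]
eef_rot: [-3.141, 0.002, -2.979]
wrist_force: [-1.0, 0.3, -0.5]
opening: 0.0426
finger_force: 0.0
```

Emit:
send_rows --motion '[0,0,-0.2,0,0,0,0,0,-0.6,0,0,0,0,0,-1,0,0,0,0,0,-1,0,0,0,0,0,-1,0,0,0]'

```text
time: 48.98
tool_pos: [0.6058, 0.308, 0.1726]
eef_rot: [3.141, 0.009, -2.979]
wrist_force: [-0.1, 0.5, 0.8]
opening: 0.043
finger_force: 0.0
```

```bash
python3 knob.py; python3 fit.py wrist 0 1 2; python3 chain.py ".52 .25 .25 3.31"
```

```text
1188 ((116.61280822753906, 0.154754638671875), (14.537643432617188, 47.41621780395508), 89.24447631835938)
white 33 [118.6  -0.5  50.4]
0 3402 x [-39.2  39.7] y [-15.1  15.5] ztop 20.8 slope -0.003 journal x [-53.5  59.9]
1 3743 x [-39.4  39.2] y [-15.5  15.2] ztop 21.2 slope 0.006 journal x [-48.7  60.1]
2 3377 x [-39.1  39.6] y [-15.5  15. ] ztop 20.8 slope -0.005 journal x [-52.6  59.6]
49.1 [0.603  0.3069 0.1682] [-3.141e+00  1.000e-03 -2.979e+00]
[0.911, -0.428, -0.818, -0.001, 0.0, -0.003] rows 3.1  [0.52 0.25 0.25]
```

Emit:
send_rows --motion '[0.6,0,-0.8,0,0,0,0.6,0,-0.8,0,0,0,0.6,0,-0.8,0,0,0,0.6,0,-0.8,0,0,0,0.6,0,-0.8,0,0,0,0.6,0,-0.8,0,0,0]'

```text
time: 49.58
tool_pos: [0.5436, 0.297, 0.2464]
eef_rot: [-3.14, -0.002, -2.979]
wrist_force: [1.7, -0.7, -0.1]
opening: 0.0426
finger_force: 0.0
```

```bash
python3 - <<'E'
from m1 import *
from plant import camera,monitor
c=camera("top"); w=cloud(c).reshape(-1,3)
cv2.imwrite("pics/top1.png",cv2.cvtColor(c["color"],cv2.COLOR_RGB2BGR)[100:300,180:480].repeat(2,0).repeat(2,1))
P=f(w,.53,.72,-.34,-.15); P=P[(P[:,2]>.075)&(P[:,2]<.2)]
a=-.24; A=np.array([[np.cos(a),np.sin(a)],[-np.sin(a),np.cos(a)]]); q=(P[:,:2]-[.6267,-.243])@A.T*1000
for k in (q[:,0]<-10,q[:,0]>=-10): print(k.sum(),q[k].mean(0).round(1),"y",np.percentile(q[k][:,1],[1,99]).round(1),"z",P[k][:,2].max().round(4), rect(q[k]/1e3)[2])
print(monitor.observe()["tool_pos"])
E
```

```text
173 [-31.7   2.7] y [-49.8  50.5] z 0.1246 0.42945000529289246
184 [7.1 2.3] y [-50.7  51. ] z 0.1234 0.3807097375392914
[0.54353499 0.29691399 0.24611178]
```

View pics/top1.png

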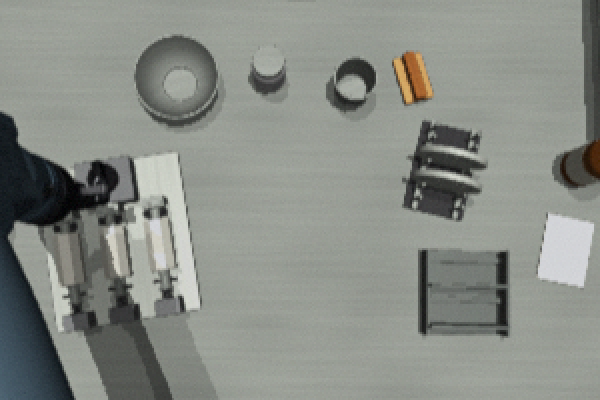

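The top view shows both plates upright in the rack at (450,155) and (450,180), the caddy empty, all three rollers in the bed and the other things undisturbed.

```bash
python3 -c "
from plant import hand_in
print(hand_in())"
```

```text
the job is handed in; nothing more can be done
None
```

I handed the job in: all three rollers measured within about 1 mm of their bay points and the knob within 1° of its mark, both plates stand upright in the rack, and the other things looked undisturbed; no verdict was returned.

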